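# Reverse the ratchet clamp and tighten it on a glued box

## Robot

A 6-joint arm with a two-finger parallel gripper is mounted at the origin on the work surface. World frame = base frame: x ahead of the robot, y to its left, z up, the work surface at z = 0. Lengths are in m, angles in rad, forces in N, time in s.
With the tool pointing down it reaches from about 0.425 to 0.95 m from the base axis. Payload 3.5 kg.
Tool frame: the origin (TCP) lies on the mounting face of the last link; the fingertips stand 173 mm ahead of it and the grasp point (between the pads) lies 155 mm ahead of it (ctrl.tcp_to_grasp is the z of the grasp point in the tool frame, in m); z points along the fingers, x is the direction in which the jaws open and shut, and the axes are right-handed (so a half turn about z gives the same grasp; the last joint's range is limited). The gripper opens to 85 mm and grips with 20 to 120 N. Pads are 22 mm wide; open, the fingers measure 114 mm over their backs; the gripper's body (76 mm by 85 mm) begins 54 mm behind the grasp point. The pads swing forward as they close: fully open they stand 13 mm farther back than shut.
Start: joints at [0.984, 0.286, 1.577, -0, 1.279, -0.15], TCP at [0.286, 0.612, 0.405] pointing down, gripper open.
Joint ranges: [-2.77, 2.77], [-0.9, 2.22], [0.21, 2.48], [-1.53, 4.67], [0.24, 2.81], [-2.84, 2.84]. Speed limits (rad/s): [2.79, 2.79, 3.14, 3.14, 3.14, 3.14].

## Interface

Orientations are given as a unit quaternion [x, y, z, w].
In Python, from plant import readout, optics, ctrl gives the robot as it stands. The module is installed in compiled form; this text tells all that it offers.
- The arm moves only by the shell command python3 -m crank 'ROWS' [OPENING] [FORCE]. ROWS is text: rows parted by semicolons, each of 6 numbers parted by spaces: the shift along the tool's x, y, z in mm, then the turn, a rotation vector about the tool's x, y, z in rad. In form: dx dy dz ax ay az; .... A call has 1 to 5 rows; each row shifts and turns the commanded pose from where the row before left it, along the tool's axes as they then stand; what a row does not reach is not made up. A row lasts 1/8 s, in which the tool goes at most 62.5 mm and 10.7 degrees, less where a joint would pass 70% of its speed; a pose out of reach is approached as far as the arm can. A call is refused whole if a number of a shift passes 62.5 or a number of a turn 0.188, either way. A call with a gripper value outside its range is refused whole. OPENING is the opening, from -1 (shut) to 1 (fully open), set as the call begins (- or left out, the last holds). The fingers move at their own pace and stop on an object; FORCE is the grip in N (left out, the last holds). Time passes only in rows, so rows that do not move let the fingers close. It gives the time, the measured TCP pose, the force and the opening at its end, in the units of the state.
- readout.get_state(): the state, without advancing time (a new reading comes with each control period).
- optics.read_camera(name): name is "scene" or "side" or "wrist"; returns the picture (400x640x3 uint8, red, green, blue); there is no depth.
- optics.calibration(name): a dict with "mtx" (3x3 intrinsics, pixels), "dist_coeffs" ([k1, k2, p1, p2, k3] as OpenCV has them; the pictures are not rectified), "rvec" (rotation vector, rad) and "tvec" (3), from world to camera coordinates, as OpenCV has them; the wrist camera has in their place "tool_from_camera" (4x4, takes a point from camera to tool coordinates, whose origin is the TCP and whose axes are the tool frame's). Camera axes: x right, y down, z forward; pixel columns grow to the right and rows downward; lengths in m; the calibration is good to about 2 mm. A picture is of the moment at which its call begins: read the wrist's pose just before it. calibration takes no time and is no camera call.
- ctrl.sign_off(): hands the job in, once; it reports no verdict.
Trained networks look in the newest picture that a camera, given by its name, has taken for a name from the list of things; names that differ only in an ending like _2 or _b are one class to them, and where a whole thing is asked for, a point or a joint stands for the part that bears it (a point fixed in the world has none). Each returns a list of dicts, best first, with "p" (0 to 1); they miss things now and then, are a little off and sometimes report something else, mostly with a low value. They report only what shows in the picture. A call takes as long as a camera call. They do not tell look-alikes from the thing itself.
- optics.recognise(camera, thing): "xy" ([column, row] as shares, 0 to 1, of the picture: columns of its width, rows of its height, amid what is visible of it).
The state is a dict: "time": time; "qpos": joint angles; "dq": joint speeds; "joint_efforts": joint torques, N m; "eef_pos": TCP position; "tcp_rot": TCP orientation; "contact_force": force on the tool from outside, world axes, zero at the start; "wrist_torque": the same for the moment, N m; "opening": opening from 0.0 (shut) to 1.0 (fully open).
Only numpy, scipy, OpenCV 4.12 (cv2) and the standard library are available. Lean on these libraries where they do the work, as an engineer would, in place of code of your own. Each camera call takes 0.05 s, during which the arm holds its last target.

## Task

The bench clamp's ratchet is set to open. Throw its pawl tab over under the clear guard so that the handle tightens instead, then pump the handle back and forth until the freshly glued wooden box is pinched snugly between the moving jaw and the fixed stop, and let go. Stop as soon as the handle goes stiff so that the box is not crushed, work the jaw by the handle only, do not touch the box, and leave the things around the clamp where they are.

Things in the scene. Friction and masses are not known exactly. Their poses are not given: they have to be found in the camera images.
- clamp: Grey steel bench clamp, fixed. Origin on the table under the vertical ratchet shaft; x points from the handle side across the shaft, y along the bed from ratchet to stop. Bed plate x -43 to 87, y -100 to 310, top at z 12. Gear housing 90 x 100 mm round the shaft, top z 64; 18-tooth wheel 82 mm across, z 84 to 98; shaft end z 114. Two guard posts, 12 mm thick, at x 60, y +-42.
- guard_edge (a point): Front point (on clamp -x) of the lower rim of the clear plastic guard, a flat disc fixed over the ratchet: 204 mm diameter, centred on the shaft, underside z 205, top z 210; open all round below it. The pawl tab stands under it, out of reach of a tool pointing straight down; a tool leaning 25 to 40 degrees, from the handle side above the handle, tip pointing in under the guard, gets there.
- handle (a joint): Flat steel ratchet handle (22 mm wide, z 68 to 80) on the clamp's shaft, rad. 0: points along clamp -x; positive: anticlockwise from above (knob moves to clamp -y). Stops at +-0.6; stays where left. At the knob, idling or driving the free jaw takes 1 to 3 N; once the box is pinched against the stop, the push climbs some 1.2 N per 0.1 rad. 3 to 5 N more than with the jaw free is right; 9 N more crushes the box.
- knob (a point): Centre of the upright black round grip at the handle's end: 28 mm diameter, 58 mm tall (z 80 to 138), 190 mm from the shaft axis; this point is at z 112. The grip does not spin in the bar.
- pawl (a joint): Two-nosed direction pawl pivoted on the handle 58 mm from the shaft axis, rad from the handle's line, -0.45 to 0.45, held at either side by an over-centre spring (1 N at the tab; snaps over past 0). Negative (as found): the handle drives clockwise and opens the jaw. Positive: it drives anticlockwise, closes the jaw and slips freely back. It reads about +-0.2 while its nose rides on a tooth.
- tab (a point): Top centre of the pawl's upright steel pin (tab): 12 mm diameter, z 100 to 145, 30 mm outward of the pawl's pivot, 88 mm from the shaft axis at pawl 0, over the handle's midline. As found it stands 6 to 13 mm to the clamp's +y side of that midline; to close the jaw it must stand as far to the -y side: the tab stands on the side to which the handle drives.
- jaw: Moving steel jaw with its rack; slides along clamp +y to close, 20 mm per rad of driven wheel (7 mm a tooth of 0.35 rad), so several full strokes are needed. Origin: at the clamp's origin as found, moving with the jaw. On it sits a rubber-faced pressure pad (see jaw_face). Friction keeps the jaw where the ratchet left it, settling back a little to some 20 N when the handle is let go.
- jaw_face (a point): Middle of the pressing face of the jaw's sprung pad, 90 mm along clamp y from the jaw's origin; face 100 mm wide, z 15 to 71. The pad yields up to 12 mm into the jaw, 6 N at first and 6 N more for each mm, then it is solid.
- stop: Fixed steel fence on the bed, face 100 mm wide and 60 mm high; origin at the foot of the middle of the face that looks at the jaw (to clamp -y), on the bed at z 12. It is set at a different distance each time.
- box: Lidless plain wooden box, 100 mm (along clamp x) x 80 mm (along y) x 60 mm high, standing loose on the bed between jaw and stop; origin at the centre of its underside. The jaw pushes it along the bed to the stop.
- tin: Bystander: open brass-coloured tin 170 x 120 x 45 mm; origin under its centre.
- glue: Bystander: white glue bottle, 52 mm diameter, 130 mm tall; origin under its centre.
- jar: Bystander: glass jar with steel cap, 72 mm diameter, 90 mm tall; origin under its centre.
Not all that is in view belongs to the job. What is shaped like the box but pink or red is not meant.

How it is judged:
By the outcome, as a careful person would: the job done as asked, in the order asked, and still so for the second after the job is handed in, with the robot touching nothing.
It also fails if it takes over 64 s, if anything falls off the work surface, if the arm or the gripper's body presses on something with over 40 N, if the wrist force passes 120 N, or if a joint passes its speed limit or range.

## Working session

There is one attempt and no reset: what is moved stays moved. The work goes in short steps, Python scripts to look and compute and a shell command to move; the robot and the scene stay as the last step left them, time stands still between calls to the robot, and variables do not carry over. Pictures are saved under pics/ and viewed, and the job is handed in when it is done.

```bash
mkdir -p pics; python3 - <<'E'
from plant import readout, optics, ctrl
import cv2
print(readout.get_state()); print(ctrl.tcp_to_grasp)
for c in ("scene","side","wrist"):
    im=optics.read_camera(c); cv2.imwrite(f"pics/{c}0.png",im[:,:,::-1]); print(c,optics.calibration(c))
E
```

```text
{'time': 0.0, 'qpos': array([ 9.84002318e-01,  2.87156280e-01,  1.57814927e+00,  3.71946144e-05,
        1.27862056e+00, -1.50024682e-01]), 'dq': array([ 0.00071382, -0.00118862, -0.00084164,  0.0005839 , -0.00036391,
       -0.0003764 ]), 'joint_efforts': array([-1.71720940e-04, -4.05977619e+01, -2.92630237e+01, -6.41559927e-05,
        5.81781613e-03,  1.03426319e-05]), 'eef_pos': array([0.28538075, 0.61142955, 0.40336798]), 'tcp_rot': array([ 8.43511144e-01,  5.37110407e-01, -1.07396775e-03,  4.56259539e-04]), 'contact_force': array([ 0.51848077,  0.62811956, -0.08300675]), 'wrist_torque': array([-0.021674  , -0.02177978,  0.01850687]), 'opening': 0.9976603711133224}
0.1547
scene {'mtx': array([[451.88555727,   0.        , 317.75428278],
       [  0.        , 451.88555727, 197.54390319],
       [  0.        ,   0.        ,   1.        ]]), 'dist_coeffs': array([-0.07652639,  0.        ,  0.        ,  0.        ,  0.        ]), 'rvec': array([ 1.16893604,  2.19290715, -1.11980636]), 'tvec': array([ 0.34177739, -0.14675876,  1.79441869])}
side {'mtx': array([[485.46365966,   0.     
[... 244 characters left out ...]
8041398 ,  0.37844189]), 'tvec': array([-0.41589261,  0.32133354,  1.05840276])}
wrist {'mtx': array([[306.13993796,   0.        , 319.1916702 ],
       [  0.        , 306.13993796, 200.16709842],
       [  0.        ,   0.        ,   1.        ]]), 'dist_coeffs': array([-0.05950428,  0.        ,  0.        ,  0.        ,  0.        ]), 'tool_from_camera': array([[ 9.99999626e-01,  6.52114476e-05, -8.62142960e-04,
         1.55234811e-04],
       [ 1.99540542e-04,  9.52825791e-01,  3.03517663e-01,
        -7.81165823e-02],
       [ 8.41264874e-04, -3.03517722e-01,  9.52825422e-01,
         3.15761535e-02],
       [ 0.00000000e+00,  0.00000000e+00,  0.00000000e+00,
         1.00000000e+00]])}
```

View pics/scene0.png

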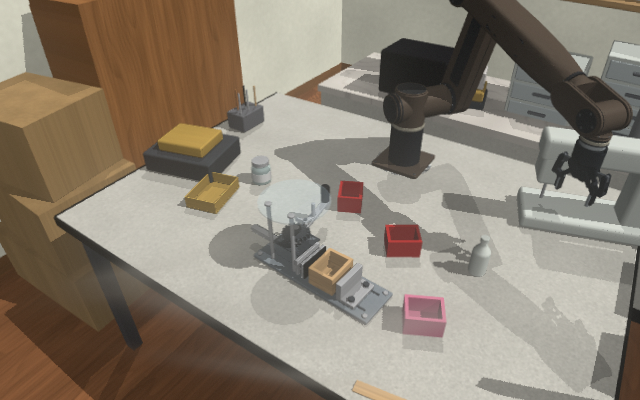

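View pics/side0.png

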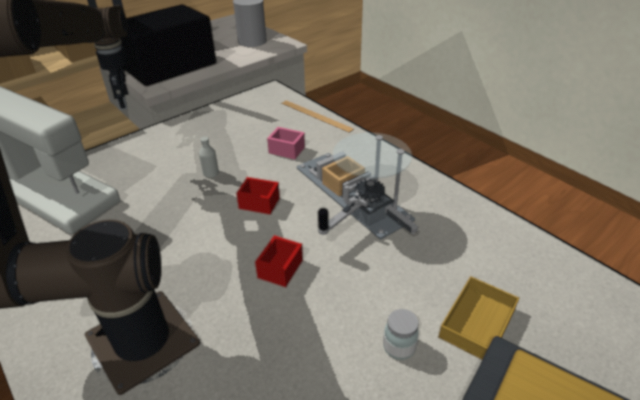

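View pics/wrist0.png

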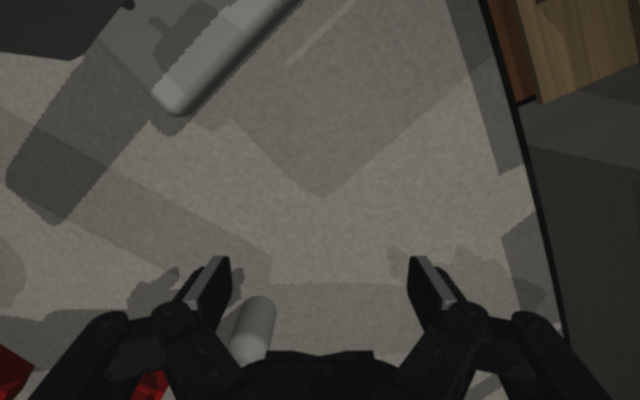

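The scene picture shows the clamp with guard at (293,200), knob (325,192), and wooden box (331,270). Look-alikes are the red boxes at (350,196) and (403,240) and the pink one at (424,315). The tin is at (213,192), the jar (261,170) and the glue (480,256).

```bash
cat > h.py <<'E'
from plant import readout, optics, ctrl
import cv2, numpy as np
from scipy.spatial.transform import Rotation as R
from scipy.optimize import least_squares
cal={c:optics.calibration(c) for c in("scene","side")}
def proj(c,P):
    k=cal[c]; return cv2.projectPoints(np.array(P,float).reshape(-1,3),k["rvec"],k["tvec"],k["mtx"],k["dist_coeffs"])[0].reshape(-1,2)
def tri(uv):
    # uv: dict cam->pixel
    r=lambda p: np.concatenate([proj(c,p)[0]-uv[c] for c in uv])
    s=least_squares(r,[0.5,0,0.1]); return s.x, np.abs(s.fun).max()
E
python3 - <<'E'
from h import *
for c in("scene","side"):
    optics.read_camera(c)
for t in("guard_edge","knob","tab","box","stop","jaw_face","tin","glue","jar","clamp"):
    o={}
    for c in("scene","side"):
        r=optics.recognise(c,t)
        print(t,c,[(np.round(np.array(q["xy"])*[640,400],1),round(q["p"],2)) for q in r[:3]])
        if r:o[c]=np.array(r[0]["xy"])*[640,400]
    if len(o)==2: print("   tri",tri(o))
import cv2
a=cv2.imread("pics/scene0.png")[160:330,230:430]; cv2.imwrite("pics/c1.png",cv2.resize(a,None,fx=4,fy=3.5,interpolation=cv2.INTER_CUBIC))
a=cv2.imread("pics/side0.png")[120:250,290:430]; cv2.imwrite("pics/c2.png",cv2.resize(a,None,fx=4.5,fy=4.5,interpolation=cv2.INTER_CUBIC))
E
```

```text
guard_edge scene [(array([299.2, 235.3]), 0.94), (array([312.5, 260.9]), 0.46)]
guard_edge side [(array([369.2, 182.9]), 0.65)]
   tri (array([ 0.68176564, -0.01319737,  0.09682341]), np.float64(0.2791114774013863))
knob scene [(array([323.7, 187.3]), 0.57), (array([300.9, 234.5]), 0.23)]
knob side [(array([340.8, 215. ]), 0.95)]
   tri (array([ 0.50110398, -0.07583938,  0.12903594]), np.float64(7.360036797487396))
tab scene []
tab side [(array([351.5, 198.6]), 0.48)]
box scene [(array([423.3, 314. ]), 0.89), (array([350.4, 197.4]), 0.71), (array([401.9, 242.4]), 0.62)]
box side [(array([331.9, 175.5]), 0.9), (array([284.9, 143.4]), 0.89), (array([259. , 194.3]), 0.78)]
   tri (array([ 0.70194928,  0.32474776, -0.03416248]), np.float64(31.384149081721034))
stop scene [(array([357.4, 287.4]), 0.79), (array([297.4, 233.3]), 0.39)]
stop side [(array([319.3, 165.7]), 0.5)]
   tri (array([0.6982639 , 0.20279033, 0.02837221]), np.float64(3.6993605431014203))
jaw_face scene [(array([309.3, 263.6]), 0.8)]
jaw_face side [(array([207.2, 159.5]), 0.65)]
   tri (array([0.51609762, 0.17756793, 0.06359366]), np.float64(75.20868465646316))
tin scene [(array([214.6, 190.7]), 0.64), (array([302.2, 255.7]), 0.33)]
tin side [(array([477. , 315.7]), 0.72)]
   tri (array([ 0.58773515, -0.45631569,  0.02503906]), np.float64(0.10013908186613207))
glue scene [(array([481.9, 257.8]), 0.65)]
glue side [(array([205.5, 162.2]), 0.62)]
   tri (array([0.42502189, 0.44681954, 0.04466706]), np.float64(0.20875808866711054))
jar scene [(array([258.9, 170.8]), 0.8)]
jar side [(array([399.2, 332.8]), 0.9)]
   tri (array([ 0.41639504, -0.3805877 ,  0.04310679]), np.float64(2.7089887048311994))
clamp scene [(array([297.4, 236.9]), 0.95)]
clamp side [(array([367. , 180.9]), 0.73)]
   tri (array([ 0.68632425, -0.00826902,  0.09753774]), np.float64(1.9569161285656378))
```

View pics/c1.png

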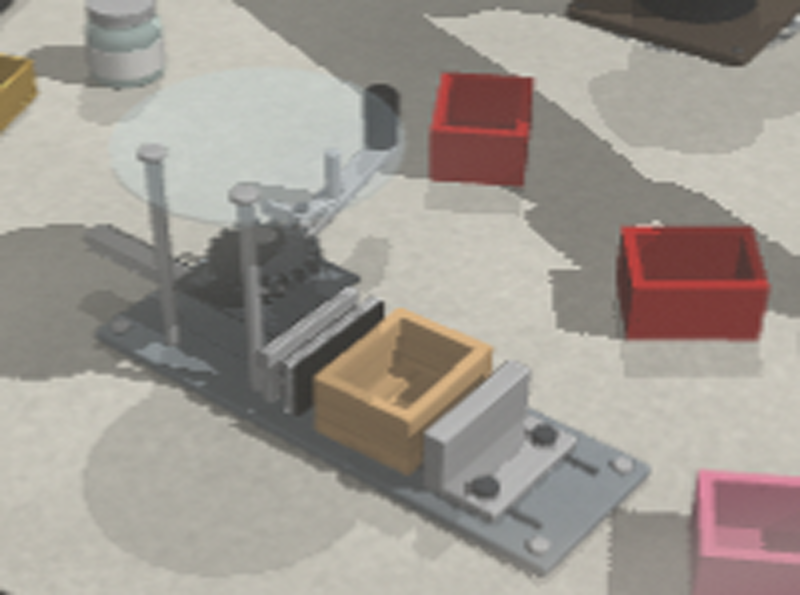

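View pics/c2.png

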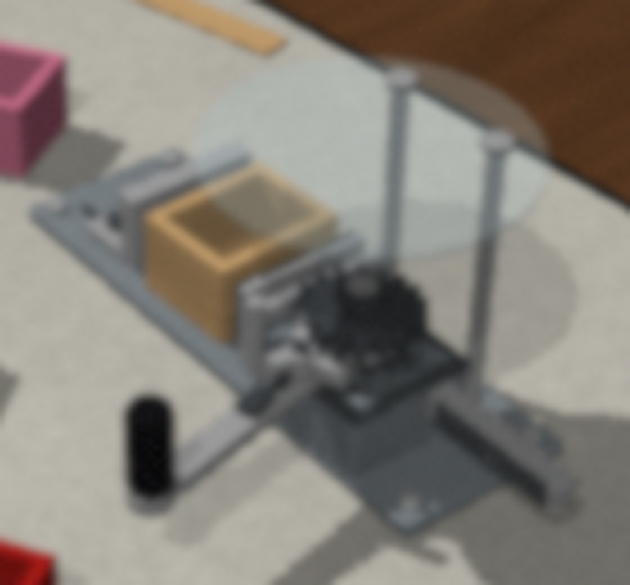

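```bash
cat >> h.py <<'E'
def T(p,P):
    P=np.array(P,float).reshape(-1,3); c,s=np.cos(p[2]),np.sin(p[2])
    return np.c_[p[0]+c*P[:,0]-s*P[:,1], p[1]+s*P[:,0]+c*P[:,1], P[:,2]]
def hp(th,r,z,off=0): # clamp coords of a point on the handle; off to the +y side at th=0
    return [-r*np.cos(th)+off*np.sin(th)*1, -r*np.sin(th)+off*np.cos(th), z]
E
python3 - <<'E'
from h import *
s1=lambda x,y:[x/4+230,y/3.5+160]
s2=lambda x,y:[x/4.5+290,y/4.5+120]
ob=[("scene",[-.043,.310,.012],s1(647,467)),("scene",[.087,.310,.012],s1(545,573)),("scene",[.087,-.1,.012],s1(97,335)),
("scene",[.06,-.042,.212],s1(152,150)),("scene",[.06,.042,.212],s1(243,190)),
("side",[-.043,.310,.012],s2(35,212)),("side",[-.043,-.1,.012],s2(405,533)),("side",[.06,-.042,.212],s2(497,138)),("side",[.06,.042,.212],s2(402,77)),
("scene","k",s1(381,90)),("side","k",s2(150,405))]
def f(p):
    o=[]
    for c,P,u in ob:
        Q=hp(p[3],.19,.138) if P=="k" else P
        o+=list(proj(c,T(p,Q))[0]-u)
    return np.array(o)
s=least_squares(f,[.69,-.01,0,0]);print(s.x.round(4));print(s.fun.reshape(-1,2).round(1))
p=s.x;np.save("p.npy",p)
for n,P in dict(tab=hp(p[3],.088,.145,.01),tabm=hp(p[3],.088,.145,0),tabneg=hp(p[3],.088,.145,-.01)).items():
    a=proj("scene",T(p,P))[0];b=proj("side",T(p,P))[0];print(n,T(p,P).round(3),a,(a-[230,160])*[4,3.5],(b-[290,120])*4.5)
for n,im in (("scene","pics/scene0.png"),("side","pics/side0.png")):
    I=cv2.imread(im);x0,y0=(230,160) if n=="scene" else (290,120)
    C=cv2.resize(I[y0:y0+140,x0:x0+180],None,fx=4,fy=4,interpolation=cv2.INTER_CUBIC)
    def d(P,col=(0,0,255)):
        uv=proj(n,T(p,P)); 
        cv2.polylines(C,[(((uv-[x0,y0])+.5)*4).astype(int)],True,col,1)
    bx=lambda x0,x1,y0,y1,z:[[x0,y0,z],[x1,y0,z],[x1,y1,z],[x0,y1,z]]
    d(bx(-.043,.087,-.1,.31,.012))
    a=np.linspace(0,2*np.pi,40);d(np.c_[.102*np.cos(a),.102*np.sin(a),.205+0*a],(0,255,0))
    for z in(.08,.138): d(np.array(hp(p[3],.19,z))+np.c_[.014*np.cos(a),.014*np.sin(a),0*a],(255,0,0))
    for z in(.1,.145): d(np.array(hp(p[3],.088,z,.009))+np.c_[.006*np.cos(a),.006*np.sin(a),0*a],(255,0,255))
    d(np.c_[.041*np.cos(a),.041*np.sin(a),.098+0*a],(0,255,255))
    cv2.imwrite(f"pics/ov_{n}.png",C)
E
```

```text
[ 0.6705 -0.0309 -0.0936  0.2172]
[[ 1.4 -0.4]
 [-0.5 -0.5]
 [-0.9 -2.2]
 [ 0.3  0.6]
 [ 0.4  1.3]
 [-0.6 -2. ]
 [ 0.5 -1.4]
 [ 0.5  1.3]
 [ 0.5  0.8]
 [ 0.2 -0. ]
 [ 0.   0.2]]
tab [[ 0.586 -0.032  0.145]] [312.18660768 202.90288667] [328.74643072 150.16010333] [263.49106001 298.68010725]
tabm [[ 0.583 -0.042  0.145]] [310.14169382 201.32665204] [320.56677527 144.64328214] [270.94779659 308.57847809]
tabneg [[ 0.58  -0.051  0.145]] [308.11626973 199.76539273] [312.46507891 139.17887456] [278.4905764  318.59162158]
```

View pics/ov_scene.png

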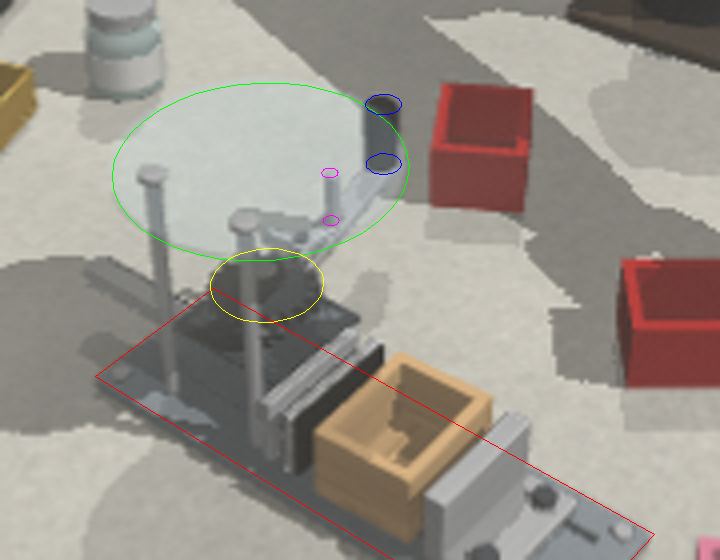

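View pics/ov_side.png

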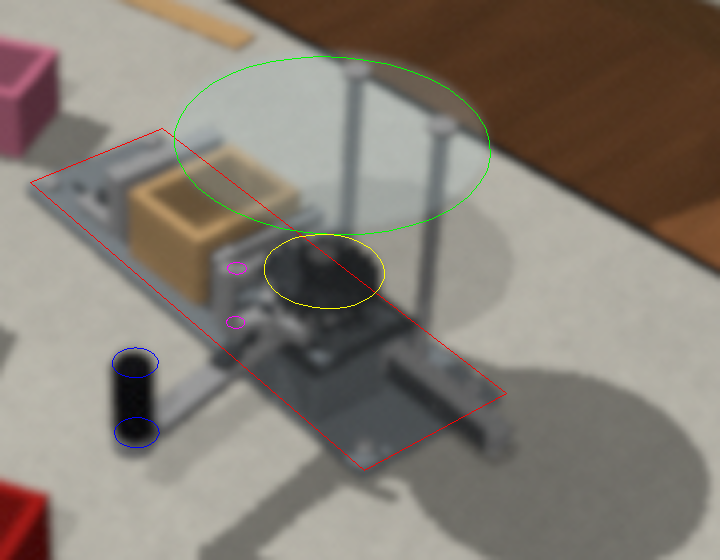

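```bash
cat >> h.py <<'E'
def rows(tp,tR,n,start=None):
    """print n tool-frame rows from the present (or given) pose to target TCP pos tp, Rotation tR"""
    if start is None:
        s=readout.get_state(); p0,r0=s["eef_pos"],R.from_quat(s["tcp_rot"])
    else: p0,r0=start
    rv=(r0.inv()*tR).as_rotvec()
    st=(np.array(tp)-p0)/n; r=r0; out=[]
    for i in range(n):
        d=r.inv().apply(st)*1000; r=r*R.from_rotvec(rv/n)
        out.append(" ".join(f"{v:.0f}" for v in d)+" "+" ".join(f"{v:.3f}" for v in rv/n))
    print("; ".join(out), "| |d|",round(np.linalg.norm(st)*1e3,1),"ang",round(np.degrees(np.linalg.norm(rv/n)),2))
def tiltR(p,th,deg):
    a=p[2]+th; u=np.array([np.cos(a),np.sin(a),0]); t=np.radians(deg); k=np.array([0,0,1.])
    z=np.sin(t)*u-np.cos(t)*k; y=np.cos(t)*u+np.sin(t)*k; x=np.cross(y,z)
    return R.from_matrix(np.c_[x,y,z])
TIP=.173
E
python3 - <<'E'
from h import *
s1=lambda x,y:[x/4+230,y/3.5+160]
s2=lambda x,y:[x/4.5+290,y/4.5+120]
ob=[("scene",[-.043,.310,.012],s1(647,467)),("scene",[.087,.310,.012],s1(545,573)),("scene",[.087,-.1,.012],s1(97,335)),
("scene",[.06,-.042,.212],s1(152,150)),("scene",[.06,.042,.212],s1(243,190)),
("side",[-.043,.310,.012],s2(35,212)),("side",[-.043,-.1,.012],s2(405,533)),("side",[.06,-.042,.212],s2(497,138)),("side",[.06,.042,.212],s2(402,77)),
("scene","k",s1(381,90)),("side","k",s2(150,405))]
def f(p):
    o=[]
    for c,P,u in ob:
        Q=hp(p[3],.19,.138) if P=="k" else list(P)
        if Q[2]==.212: Q[2]=p[4]
        w=proj(c,T(p,Q))[0]-u
        if c=="side": w=w-p[5:7]
        o+=list(w)
    return np.array(o+list(p[5:7]*.5))
s=least_squares(f,[.69,-.01,0,0,.21,0,0]);print(s.x.round(4));print(s.fun[:-2].reshape(-1,2).round(1).tolist())
p=s.x;np.save("p.npy",p)
th=p[3]; Rt=tiltR(p,th,40); z=Rt.as_matrix()[:,2]
tip=T(p,hp(th,.110,.16,.04))[0]; tcp=tip-z*(TIP+.06)
print(tcp.round(3)); rows(tcp,Rt,15)
print(T(p,[[0,.09,.04]]), "knob",T(p,hp(th,.19,.112)))
for n,c in(("stop",(357.4,287.4)),): pass
E
```

```text
[ 0.6731 -0.0296 -0.0914  0.2121  0.2178  0.5387 -1.528 ]
[[1.5, 0.2], [-0.3, 0.3], [-1.1, -1.4], [-0.1, -0.4], [0.2, 0.3], [-0.9, -0.9], [0.4, -0.6], [0.5, 0.3], [0.4, -0.1], [0.2, 0.5], [-0.2, 0.9]]
[ 0.427 -0.023  0.338]
-34 26 4 -0.045 0.013 -0.036; -35 25 5 -0.045 0.013 -0.036; -36 23 6 -0.045 0.013 -0.036; -37 22 6 -0.045 0.013 -0.036; -38 20 7 -0.045 0.013 -0.036; -39 19 7 -0.045 0.013 -0.036; -39 17 7 -0.045 0.013 -0.036; -40 15 8 -0.045 0.013 -0.036; -41 13 8 -0.045 0.013 -0.036; -41 11 8 -0.045 0.013 -0.036; -42 10 8 -0.045 0.013 -0.036; -42 8 8 -0.045 0.013 -0.036; -43 6 7 -0.045 0.013 -0.036; -43 4 7 -0.045 0.013 -0.036; -43 2 7 -0.045 0.013 -0.036 | |d| 43.6 ang 3.39
[[0.68133266 0.06000186 0.04      ]] knob [[ 0.48450672 -0.05251667  0.112     ]]
```

```bash
python3 -m crank '-34 26 4 -0.045 0.013 -0.036; -35 25 5 -0.045 0.013 -0.036; -36 23 6 -0.045 0.013 -0.036; -37 22 6 -0.045 0.013 -0.036; -38 20 7 -0.045 0.013 -0.036' -1 40
python3 -m crank '-39 19 7 -0.045 0.013 -0.036; -39 17 7 -0.045 0.013 -0.036; -40 15 8 -0.045 0.013 -0.036; -41 13 8 -0.045 0.013 -0.036; -41 11 8 -0.045 0.013 -0.036'
python3 -m crank '-42 10 8 -0.045 0.013 -0.036; -42 8 8 -0.045 0.013 -0.036; -43 6 7 -0.045 0.013 -0.036; -43 4 7 -0.045 0.013 -0.036; -43 2 7 -0.045 0.013 -0.036'
python3 - <<'E'
from h import *
s=readout.get_state(); print(s["qpos"].round(2))
im=optics.read_camera("wrist"); cv2.imwrite("pics/w1.png",im[:,:,::-1])
p=np.load("p.npy");th=p[3];Rt=tiltR(p,th,40); z=Rt.as_matrix()[:,2]
tip=T(p,hp(th,.110,.16,.04))[0]; tcp=tip-z*(TIP+.06); rows(tcp,Rt,2)
E
```

```text
time: 1.88
eef_pos: [0.3324, 0.4002, 0.3831]
tcp_rot: [0.786, 0.607, 0.088, 0.078]
contact_force: [0.4, -0.1, -0.4]
opening: 0.005
time: 2.5
eef_pos: [0.3799, 0.1892, 0.3606]
tcp_rot: [0.711, 0.664, 0.174, 0.153]
contact_force: [0.4, 0.1, 0.1]
opening: -0.002
time: 3.12
eef_pos: [0.4281, -0.0203, 0.3383]
tcp_rot: [0.622, 0.705, 0.255, 0.225]
contact_force: [0.2, 0.9, 0.4]
opening: -0.001
[-0.34 -0.33  2.34  0.56  0.56 -2.43]
1 -1 -1 -0.001 0.001 0.002; 1 -1 -1 -0.001 0.001 0.002 | |d| 1.0 ang 0.16
```

View pics/w1.png

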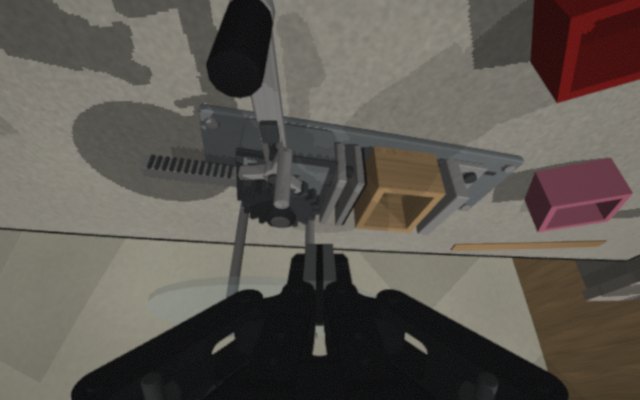

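The wrist view looks in from the handle side (upside down): knob at (242,45), tab pin from about (283,205) to (283,150), wheel at (280,200), box at (400,190), stop at (440,200), shut fingertips at (320,250).

```bash
cat >> h.py <<'E'
kw=optics.calibration("wrist")
def wproj(P,st):
    P=np.array(P,float).reshape(-1,3)
    t=R.from_quat(st["tcp_rot"]).inv().apply(P-st["eef_pos"])
    M=np.linalg.inv(kw["tool_from_camera"]); c=t@M[:3,:3].T+M[:3,3]
    return cv2.projectPoints(c,np.zeros(3),np.zeros(3),kw["mtx"],kw["dist_coeffs"])[0].reshape(-1,2)
def overlay(img,st,p,out,off=.009,jaw=0,crop=None,f=3):
    I=cv2.imread(img); x0,y0,w,h=crop
    C=cv2.resize(I[y0:y0+h,x0:x0+w],None,fx=f,fy=f,interpolation=cv2.INTER_CUBIC)
    def d(P,col):
        cv2.polylines(C,[((wproj(T(p,P),st)-[x0,y0]+.5)*f).astype(int)],True,col,1)
    a=np.linspace(0,2*np.pi,40); bx=lambda x0,x1,y0,y1,z:[[x0,y0,z],[x1,y0,z],[x1,y1,z],[x0,y1,z]]
    d(bx(-.043,.087,-.1,.31,.012),(0,0,255))
    for z in(.08,.138): d(np.array(hp(p[3],.19,z))+np.c_[.014*np.cos(a),.014*np.sin(a),0*a],(255,0,0))
    for z in(.1,.145): d(np.array(hp(p[3],.088,z,off))+np.c_[.006*np.cos(a),.006*np.sin(a),0*a],(255,0,255))
    d(np.c_[.041*np.cos(a),.041*np.sin(a),.098+0*a],(0,255,255))
    d(np.c_[.102*np.cos(a),.102*np.sin(a),.205+0*a],(0,255,0))
    d([[-.05,.09+jaw,.015],[.05,.09+jaw,.015],[.05,.09+jaw,.071],[-.05,.09+jaw,.071]],(0,128,255))
    cv2.imwrite(out,C)
E
python3 - <<'E'
from h import *
p=np.load("p.npy"); st=readout.get_state()
overlay("pics/w1.png",st,p,"pics/w1o.png",crop=(140,0,266,200))
E
```

```text
(no output)
```

View pics/w1o.png

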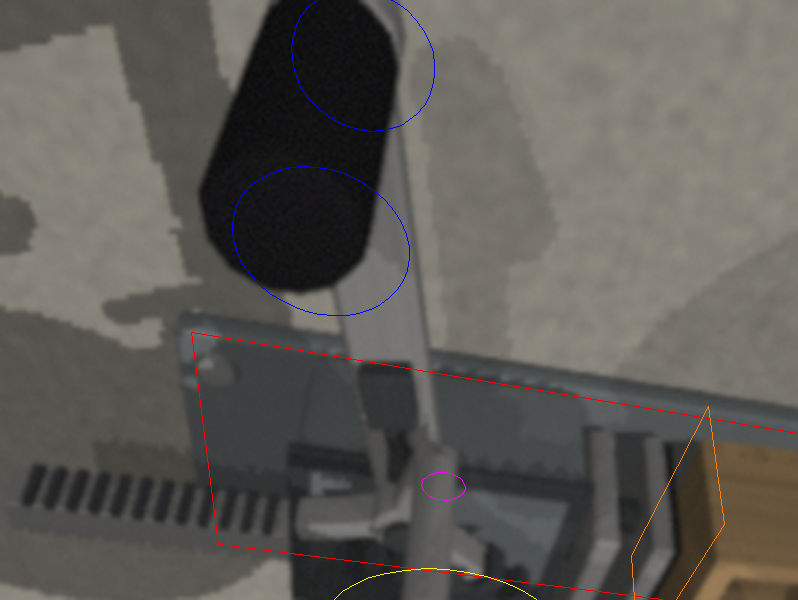

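```bash
python3 - <<'E'
from h import *
p=np.load("p.npy"); st=readout.get_state()
print(st["eef_pos"].round(4),st["time"],np.abs(st["dq"]).max())
im=optics.read_camera("wrist"); cv2.imwrite("pics/w2.png",im[:,:,::-1])
overlay("pics/w2.png",st,p,"pics/w2o.png",crop=(140,0,266,200))
E
```

```text
[ 0.4289 -0.0236  0.3382] 3.175 0.4467149820544604
```

View pics/w2o.png

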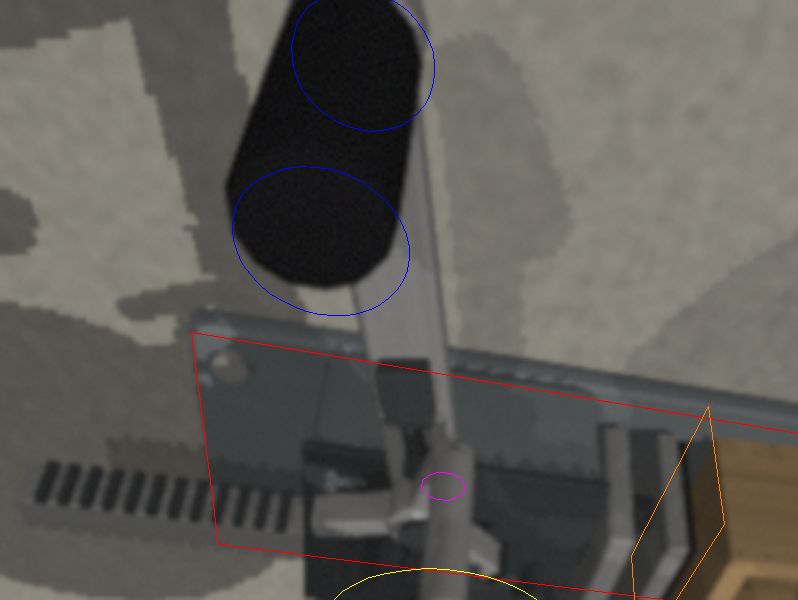

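```bash
python3 -m crank '0 0 0 0 0 0'; python3 - <<'E'
from h import *
p=np.load("p.npy"); st=readout.get_state()
print(st["eef_pos"].round(4),st["time"],np.abs(st["dq"]).max())
im=optics.read_camera("wrist"); cv2.imwrite("pics/w3.png",im[:,:,::-1]); np.savez("w3.npz",eef_pos=st["eef_pos"],tcp_rot=st["tcp_rot"])
overlay("pics/w3.png",st,p,"pics/w3o.png",crop=(140,0,266,200))
for t in("tab","knob","jaw_face","stop","box"):
    print(t,[(np.round(np.array(q["xy"])*[640,400],1),round(q["p"],2)) for q in optics.recognise("wrist",t)[:3]])
E
```

```text
time: 3.35
eef_pos: [0.428, -0.019, 0.338]
tcp_rot: [0.624, 0.705, 0.254, 0.223]
contact_force: [-0.2, 0.0, -0.3]
opening: 0.002
[ 0.428 -0.019  0.338] 3.35 0.03262165694886565
tab [(array([277.6, 173. ]), 0.87)]
knob [(array([253.3,  75.8]), 0.79)]
jaw_face [(array([355.3, 187.1]), 0.61)]
stop [(array([452.8, 188.5]), 0.83)]
box [(array([586.5,  45.6]), 0.92), (array([576.6, 196.9]), 0.76), (array([451.3, 189.9]), 0.73)]
```

View pics/w3o.png

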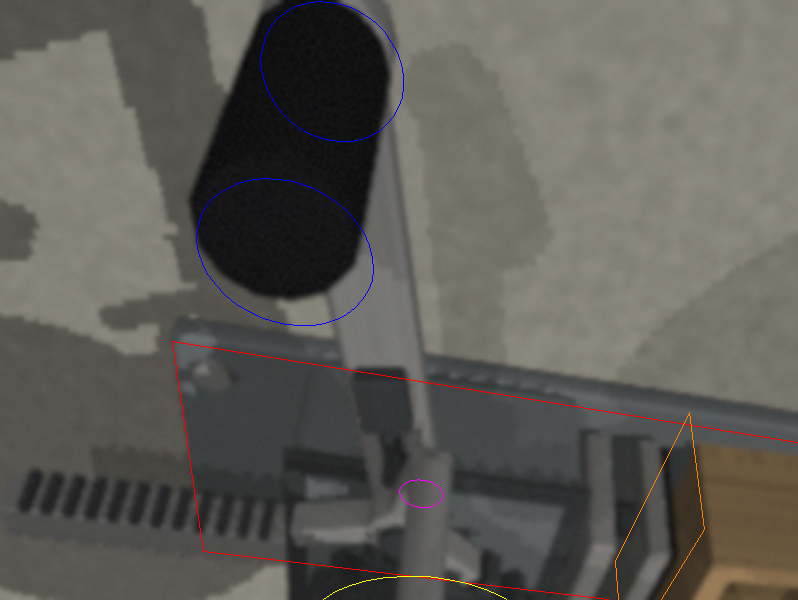

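```bash
python3 - <<'E'
from h import *
p=np.load("p.npy"); st=np.load("w3.npz")
overlay("pics/w3.png",st,p,"pics/w3p.png",crop=(180,120,200,150),f=4)
overlay("pics/w3.png",st,p,"pics/w3q.png",crop=(330,90,260,190),f=3)
E
```

```text
(no output)
```

View pics/w3p.png

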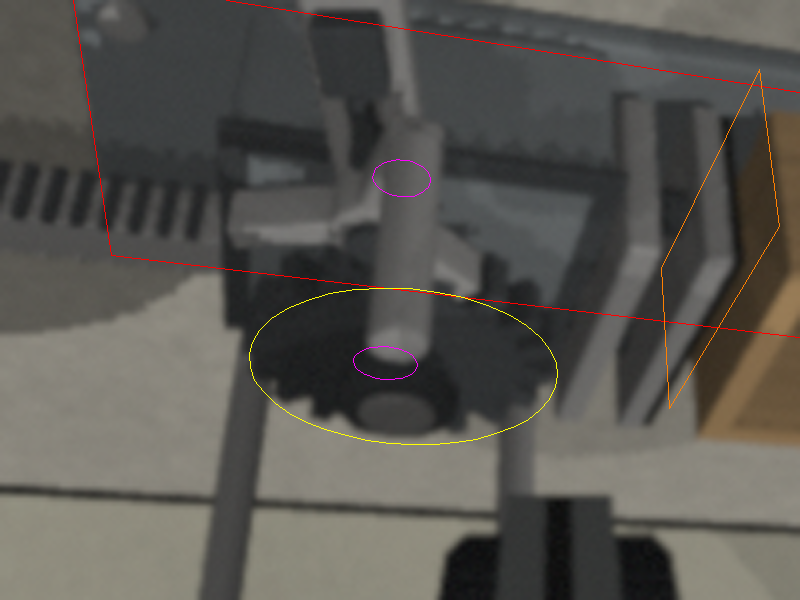

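View pics/w3q.png

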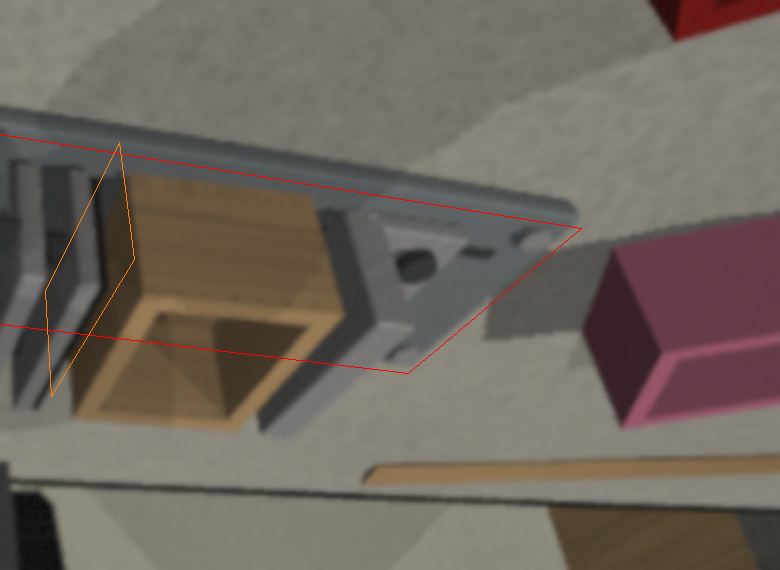

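```bash
python3 - <<'E'
from h import *
s1=lambda x,y:[x/4+230,y/3.5+160]
s2=lambda x,y:[x/4.5+290,y/4.5+120]
st=np.load("w3.npz")
ob=[("scene",[-.043,.310,.012],s1(647,467)),("scene",[.087,.310,.012],s1(545,573)),("scene",[.087,-.1,.012],s1(97,335)),
("scene",[.06,-.042,.212],s1(152,150)),("scene",[.06,.042,.212],s1(243,190)),
("side",[-.043,.310,.012],s2(35,212)),("side",[-.043,-.1,.012],s2(405,533)),("side",[.06,-.042,.212],s2(497,138)),("side",[.06,.042,.212],s2(402,77)),
("scene","k",s1(381,90)),("side","k",s2(150,405)),
("wrist",[-.043,-.1,.012],[199.3,107.3]),("wrist",[-.043,.31,.012],[522,160.7]),("wrist","k",[231,75.7]),("wrist",[0,0,.114],[279.2,223])]
def f(p):
    o=[]
    for c,P,u in ob:
        Q=hp(p[3],.19,.138) if P=="k" else list(P)
        if Q[2]==.212: Q[2]=p[4]
        X=T(p,Q)
        w=(wproj(X,st) if c=="wrist" else proj(c,X))[0]-u
        if c=="side": w=w-p[5:7]
        if c=="wrist": w=(w-p[7:9])*.7
        o+=list(w)
    return np.array(o+list(p[5:7]*.5)+list(p[7:9]*.5))
s=least_squares(f,[.69,-.01,0,0,.21,0,0,0,0],loss="soft_l1");print(s.x.round(4));print(s.fun.round(1)[:30].reshape(-1,2).tolist())
p=s.x;np.save("p.npy",p)
# tab offset from wrist
for z,uv in((.145,(279.5,205.5)),):
    g=lambda q:wproj(T(p,hp(p[3],q[0],z,q[1])),st)[0]-uv-p[7:9]*0
    print(least_squares(g,[.088,.01]).x)
    g=lambda q:wproj(T(p,hp(p[3],q[0],z,q[1])),st)[0]-uv-p[7:9]
    print(least_squares(g,[.088,.01]).x)
    g=lambda q:proj("scene",T(p,hp(p[3],q[0],z,q[1])))[0]-[230+332/4,160+152/3.5]
    print(least_squares(g,[.088,.01]).x)
overlay("pics/w3.png",st,p,"pics/w3r.png",crop=(140,0,266,240),f=3,off=.011)
E
```

```text
[ 0.6704 -0.03   -0.0978  0.225   0.2166  0.0677 -0.8295 -0.0193  3.4496]
[[1.5, 0.0], [-0.5, -0.1], [-0.6, -2.2], [0.4, -0.7], [0.5, 0.0], [-0.6, -1.5], [0.0, -0.7], [0.3, 0.5], [0.4, 0.0], [0.2, -0.0], [-0.1, 1.0], [-2.0, -0.0], [1.1, 0.8], [0.0, 0.9], [0.1, -0.9]]
[0.09434588 0.01367241]
[0.08916993 0.01303779]
[0.08822452 0.01306662]
```

View pics/w3r.png

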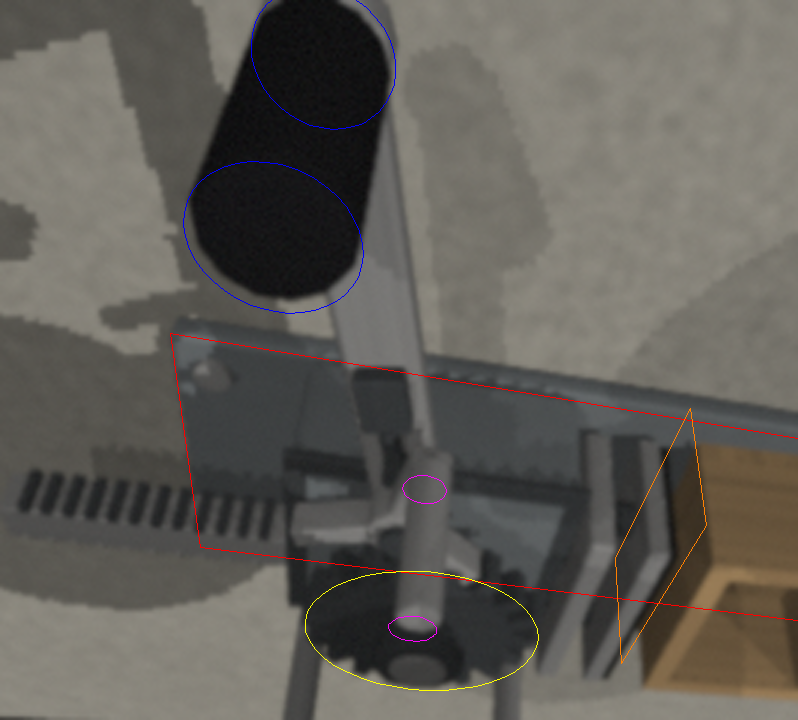

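```bash
cat >> h.py <<'E'
def tiplocal(p,s=None,L=TIP):
    """tip in handle frame: r, off, z"""
    s=s or readout.get_state(); t=s["eef_pos"]+R.from_quat(s["tcp_rot"]).apply([0,0,L])
    d=t-[p[0],p[1],0]; a=p[2]+p[3]; u=np.array([np.cos(a),np.sin(a)]); v=np.array([-u[1],u[0]])
    return np.round([-d[:2]@u*1e3, d[:2]@v*1e3, t[2]*1e3],1)
def tiltgoal(p,r,off,z,deg=40):
    Rt=tiltR(p,p[3],deg); zz=Rt.as_matrix()[:,2]
    return T(p,hp(p[3],r,z,off))[0]-zz*TIP, Rt
E
python3 - <<'E'
from h import *
p=np.load("p.npy"); print(tiplocal(p)); g=tiltgoal(p,.098,.044,.122); rows(*g,4)
E
```

```text
[128.7  42.7 204.7]
-1 -4 24 -0.002 -0.000 -0.000; -1 -4 24 -0.002 -0.000 -0.000; -1 -4 24 -0.002 -0.000 -0.000; -1 -4 24 -0.002 -0.000 -0.000 | |d| 24.2 ang 0.11
```

```bash
sed -i 's/off\*np.sin(th)\*1/-off*np.sin(th)/; s/-r\*np.cos(th)+-off/-r*np.cos(th)-off/' h.py; grep -n "def hp" -A1 h.py; python3 - <<'E'
from h import *
p=np.load("p.npy"); st=np.load("w3.npz")
for z,uv in((.145,(279.5,205.5)),):
    g=lambda q:wproj(T(p,hp(p[3],q[0],z,q[1])),st)[0]-uv-p[7:9]
    print(least_squares(g,[.088,.01]).x)
    g=lambda q:proj("scene",T(p,hp(p[3],q[0],z,q[1])))[0]-[230+332/4,160+152/3.5]
    print(least_squares(g,[.088,.01]).x)
print(tiplocal(p)); g=tiltgoal(p,.096,.044,.122); rows(*g,4)
E
```

```text
15:def hp(th,r,z,off=0): # clamp coords of a point on the handle; off to the +y side at th=0
16-    return [-r*np.cos(th)-off*np.sin(th), -r*np.sin(th)+off*np.cos(th), z]
[0.08349938 0.01174005]
[0.08254144 0.01176602]
[128.7  42.7 204.7]
0 -7 21 -0.002 -0.000 -0.000; 0 -7 21 -0.002 -0.000 -0.000; 0 -7 21 -0.002 -0.000 -0.000; 0 -7 21 -0.002 -0.000 -0.000 | |d| 22.3 ang 0.11
```

```bash
python3 - <<'E'
from h import *
p=np.load("p.npy"); print(tiplocal(p)); g=tiltgoal(p,.087,.044,.112); rows(*g,4)
E
```

```text
[128.7  42.7 204.7]
0 -7 25 -0.002 -0.000 -0.000; 0 -7 24 -0.002 -0.000 -0.000; 0 -7 24 -0.002 -0.000 -0.000; 0 -7 24 -0.002 -0.000 -0.000 | |d| 25.5 ang 0.11
```

```bash
python3 -m crank '0 -7 25 0 0 0; 1 -7 24 0 0 0; 1 -7 24 0 0 0; 0 -7 24 0 0 0; 0 0 0 0 0 0'
python3 - <<'E'
from h import *
p=np.load("p.npy"); print(tiplocal(p)); st=readout.get_state()
im=optics.read_camera("wrist"); cv2.imwrite("pics/w4.png",im[:,:,::-1])
im=optics.read_camera("side"); cv2.imwrite("pics/s4.png",cv2.resize(im[100:260,270:450,::-1],None,fx=4,fy=3.7,interpolation=cv2.INTER_CUBIC))
im=optics.read_camera("scene"); cv2.imwrite("pics/sc4.png",cv2.resize(im[150:300,230:430,::-1],None,fx=4,fy=4,interpolation=cv2.INTER_CUBIC))
E
```

```text
time: 4.28
eef_pos: [0.4673, -0.011, 0.2436]
tcp_rot: [0.623, 0.706, 0.253, 0.221]
contact_force: [0.1, 0.1, 0.1]
opening: -0.001
[ 89.4  44.9 109.8]
```

View pics/w4.png

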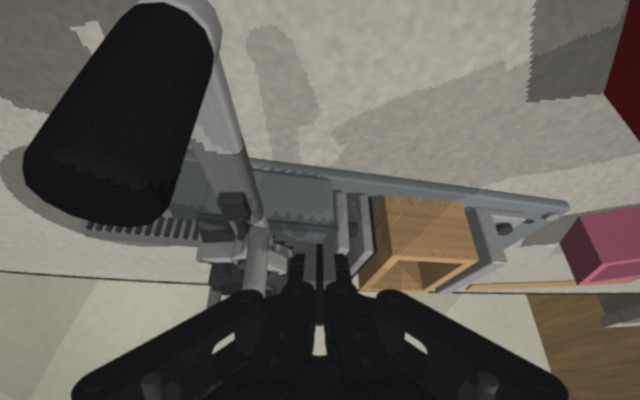

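View pics/s4.png

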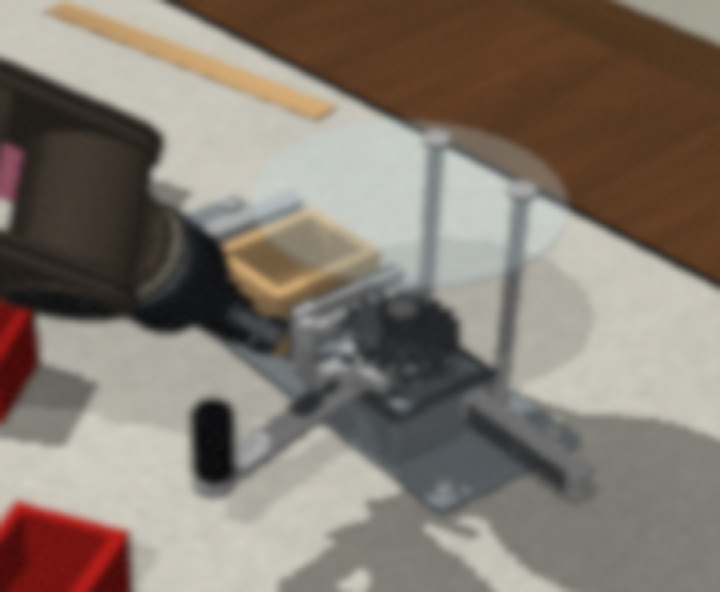

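View pics/sc4.png

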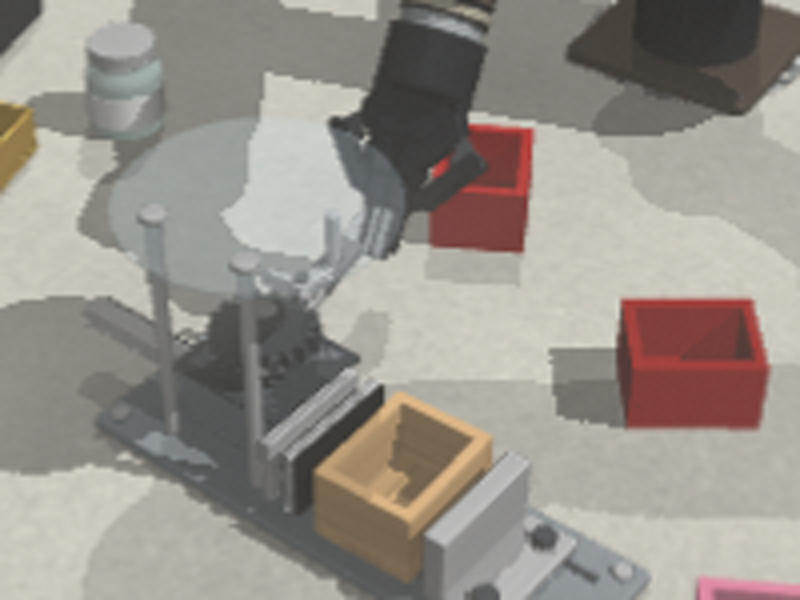

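Finger stands beside the pin (scene crop: tip (375,245), tab (332,225)), nothing touched. Push toward clamp -y in small steps.

```bash
python3 -m crank '-6 0 0 0 0 0; -6 0 0 0 0 0; 0 0 0 0 0 0'
python3 -m crank '-5 0 0 0 0 0; -5 0 0 0 0 0; 0 0 0 0 0 0'
python3 - <<'E'
from h import *
p=np.load("p.npy"); print(tiplocal(p)); st=readout.get_state()
im=optics.read_camera("wrist"); cv2.imwrite("pics/w5.png",cv2.resize(im[130:330,180:400,::-1],None,fx=3,fy=3))
im=optics.read_camera("scene"); cv2.imwrite("pics/sc5.png",cv2.resize(im[160:260,270:370,::-1],None,fx=6,fy=6,interpolation=cv2.INTER_CUBIC))
E
```

```text
time: 4.8
eef_pos: [0.4693, -0.0244, 0.2459]
tcp_rot: [0.623, 0.705, 0.254, 0.224]
contact_force: [0.8, 0.2, 0.5]
opening: -0.001
time: 5.18
eef_pos: [0.4698, -0.0337, 0.2447]
tcp_rot: [0.623, 0.706, 0.254, 0.222]
contact_force: [-4.1, 0.9, 2.7]
opening: 0.001
[ 89.4  21.9 111.1]
```

View pics/w5.png

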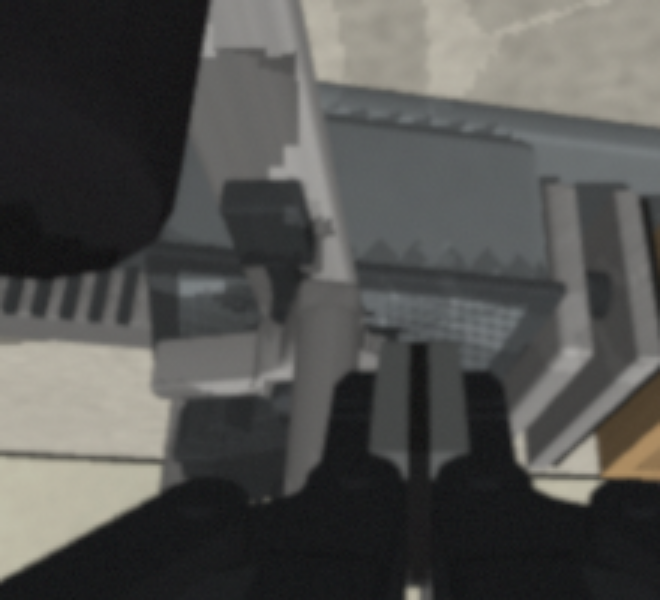

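View pics/sc5.png

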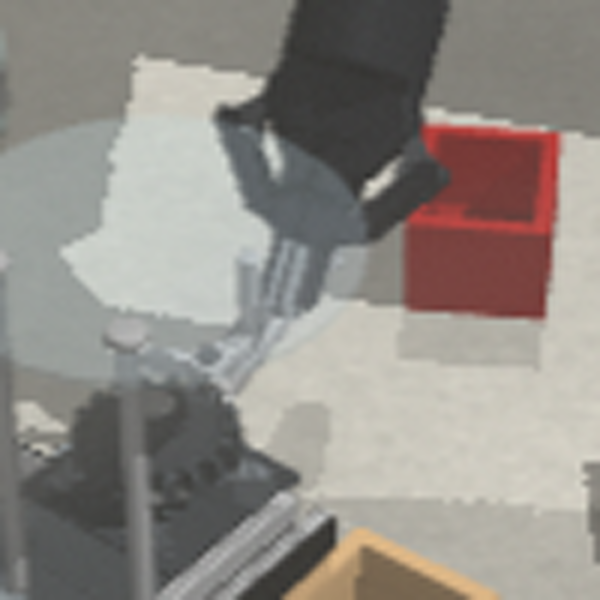

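```bash
python3 - <<'E'
from h import *
p=np.load("p.npy"); 
s=readout.get_state(); r=R.from_quat(s["tcp_rot"]).inv()
print(s["time"],s["contact_force"].round(2),"tool",r.apply(s["contact_force"]).round(2),"torque tool",r.apply(s["wrist_torque"]).round(3),s["wrist_torque"].round(3))
E
python3 -m crank '0 0 0 0 0 0'
python3 - <<'E'
from h import *
s=readout.get_state(); r=R.from_quat(s["tcp_rot"]).inv()
print(s["time"],s["contact_force"].round(2),"tool",r.apply(s["contact_force"]).round(2),"torque tool",r.apply(s["wrist_torque"]).round(3),s["wrist_torque"].round(3))
E
```

```text
5.275 [-4.36  1.22  1.79] tool [ 1.76 -2.08 -4.03] torque tool [ 0.625  0.216 -0.006] [0.084 0.64  0.143]
time: 5.4
eef_pos: [0.4699, -0.0335, 0.2448]
tcp_rot: [0.623, 0.706, 0.254, 0.223]
contact_force: [-5.2, 1.8, 1.7]
opening: -0.002
5.4 [-5.21  1.79  1.69] tool [ 2.43 -2.75 -4.45] torque tool [ 0.695  0.237 -0.034] [0.073 0.709 0.179]
```

The finger is pressing on the pin's outer side (it is in front of it in the wrist crop at (335,400)), mostly radially. I'll back off, go deeper, and push again.

```bash
python3 -m crank '6 0 0 0 0 0; 6 0 0 0 0 0; 0 2 6 0 0 0; 0 2 5 0 0 0; 0 0 0 0 0 0'
python3 - <<'E'
from h import *
p=np.load("p.npy"); print(tiplocal(p));s=readout.get_state(); r=R.from_quat(s["tcp_rot"]).inv()
print(r.apply(s["contact_force"]).round(2),r.apply(s["wrist_torque"]).round(3))
im=optics.read_camera("wrist"); cv2.imwrite("pics/w6.png",cv2.resize(im[130:330,180:400,::-1],None,fx=3,fy=3))
im=optics.read_camera("side"); cv2.imwrite("pics/s6.png",cv2.resize(im[140:220,310:410,::-1],None,fx=7,fy=7,interpolation=cv2.INTER_CUBIC))
E
```

```text
time: 6.02
eef_pos: [0.4794, -0.0205, 0.2392]
tcp_rot: [0.623, 0.705, 0.254, 0.223]
contact_force: [-0.7, 1.6, 0.4]
opening: 0.005
[ 78.1  33.5 105.7]
[ 1.68 -0.1  -0.66] [ 0.318 -0.017 -0.026]
```

View pics/w6.png

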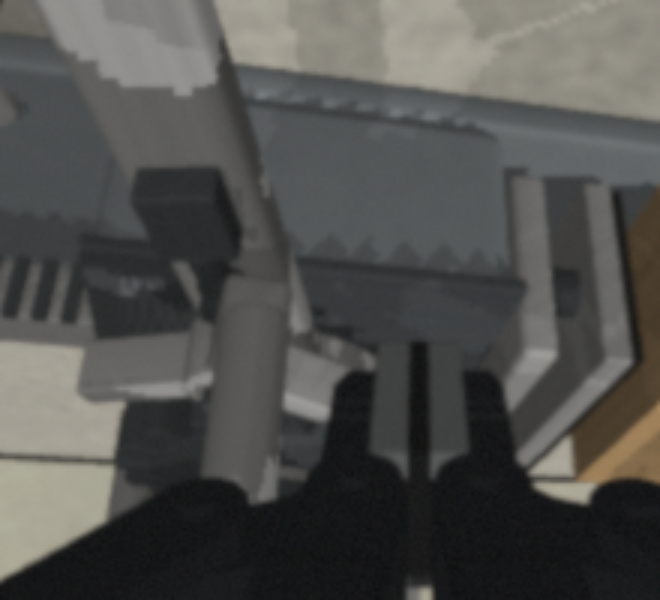

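View pics/s6.png

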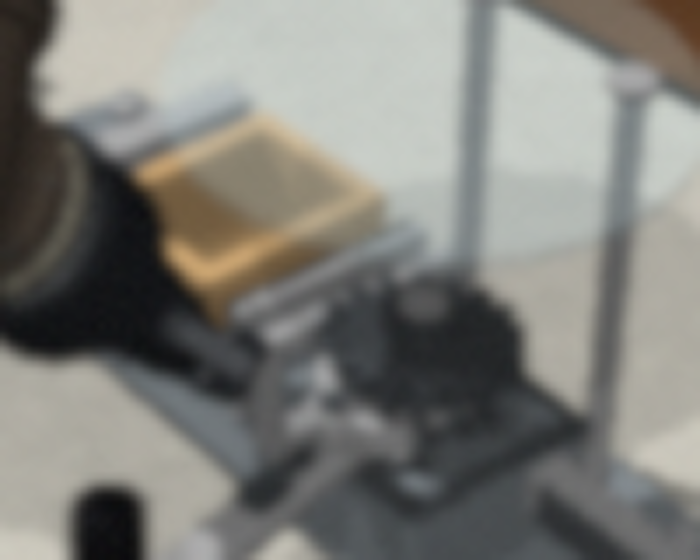

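```bash
python3 -m crank '0 1 -3 0 0 0; -5 0 0 0 0 0; 0 0 0 0 0 0'
python3 - <<'E'
from h import *
p=np.load("p.npy"); print(tiplocal(p));s=readout.get_state(); r=R.from_quat(s["tcp_rot"]).inv()
print(r.apply(s["contact_force"]).round(2),r.apply(s["wrist_torque"]).round(3))
E
python3 -m crank '-5 0 0 0 0 0; 0 0 0 0 0 0'
python3 - <<'E'
from h import *
p=np.load("p.npy"); print(tiplocal(p));s=readout.get_state(); r=R.from_quat(s["tcp_rot"]).inv()
print(r.apply(s["contact_force"]).round(2),r.apply(s["wrist_torque"]).round(3))
im=optics.read_camera("wrist"); cv2.imwrite("pics/w7.png",cv2.resize(im[130:330,180:400,::-1],None,fx=3,fy=3))
E
```

```text
time: 6.5
eef_pos: [0.4785, -0.026, 0.2426]
tcp_rot: [0.623, 0.705, 0.254, 0.224]
contact_force: [0.1, -0.3, -0.7]
opening: -0.001
[ 79.6  28.  109.3]
[-0.34 -0.42  0.54] [ 0.345 -0.057 -0.005]
time: 6.75
eef_pos: [0.479, -0.0308, 0.2422]
tcp_rot: [0.623, 0.705, 0.254, 0.223]
contact_force: [0.3, 0.4, 0.4]
opening: -0.001
[ 79.8  23.4 108.8]
[ 0.32  0.49 -0.05] [ 0.332  0.143 -0.013]
```

View pics/w7.png

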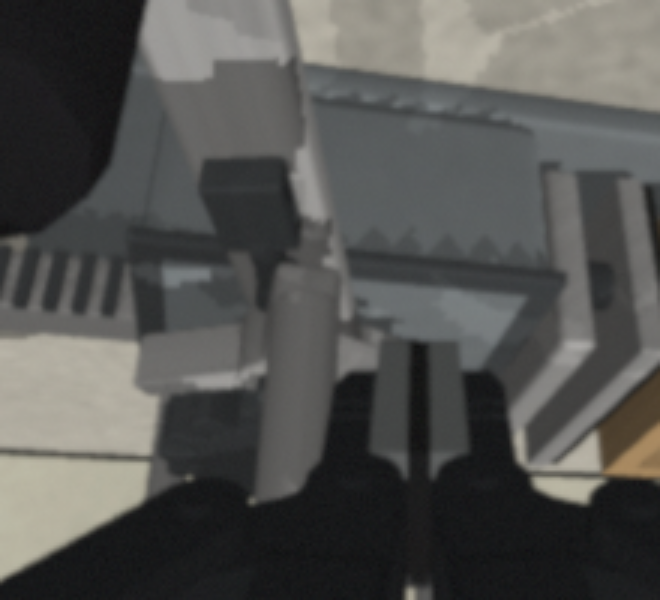

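```bash
cat > q.py <<'E'
from h import *
p=np.load("p.npy"); s=readout.get_state(); r=R.from_quat(s["tcp_rot"]).inv()
print(tiplocal(p),r.apply(s["contact_force"]).round(2),r.apply(s["wrist_torque"]).round(3))
E
python3 -m crank '-4 0 0 0 0 0; 0 0 0 0 0 0' >/dev/null; python3 q.py
python3 -m crank '-4 0 0 0 0 0; 0 0 0 0 0 0'>/dev/null; python3 q.py
python3 - <<'E'
from h import *
im=optics.read_camera("wrist"); cv2.imwrite("pics/w8.png",cv2.resize(im[130:330,180:400,::-1],None,fx=3,fy=3))
E
```

```text
[ 79.7  19.3 108.9] [ 0.52 -0.63  0.38] [0.327 0.097 0.063]
[ 79.5  15.  109.1] [ 0.12 -0.17  0.27] [ 0.319 -0.029  0.005]
```

View pics/w8.png

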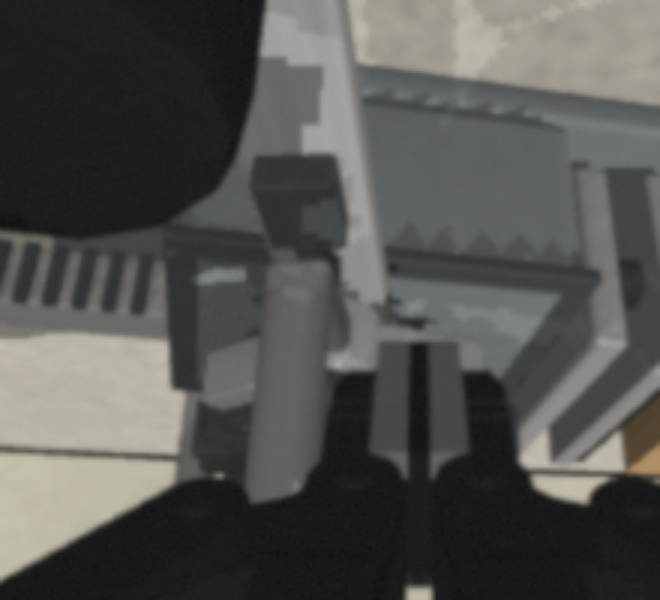

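```bash
python3 -m crank '-3 0 0 0 0 0; 0 0 0 0 0 0' >/dev/null; python3 q.py
python3 -m crank '8 0 0 0 0 0; 8 0 0 0 0 0; 0 5 -20 0 0 0; 0 6 -24 0 0 0; 0 6 -24 0 0 0' 
python3 -m crank '0 4 -20 0 0 0; 0 0 0 0 0 0' ;python3 q.py
python3 - <<'E'
from h import *
p=np.load("p.npy"); st=readout.get_state()
im=optics.read_camera("wrist"); cv2.imwrite("pics/w9.png",im[:,:,::-1])
overlay("pics/w9.png",st,p,"pics/w9o.png",crop=(140,0,266,240),f=3,off=-.0117)
im=optics.read_camera("scene"); cv2.imwrite("pics/sc9.png",im[:,:,::-1]); cv2.imwrite("pics/sc9c.png",cv2.resize(im[160:300,230:400,::-1],None,fx=4.5,fy=4.2,interpolation=cv2.INTER_CUBIC))
E
```

```text
[ 79.6  12.3 109. ] [ 0.23  0.22 -1.04] [0.301 0.006 0.009]
time: 8.22
eef_pos: [0.4479, -0.0287, 0.306]
tcp_rot: [0.623, 0.706, 0.254, 0.223]
contact_force: [0.1, -0.4, 0.0]
opening: -0.0
time: 8.48
eef_pos: [0.4389, -0.0302, 0.3251]
tcp_rot: [0.622, 0.705, 0.255, 0.225]
contact_force: [-0.3, -0.7, -0.0]
opening: -0.0
[119.   28.8 192. ] [-0.63 -0.28 -0.2 ] [ 0.329 -0.008  0.001]
```

View pics/w9o.png

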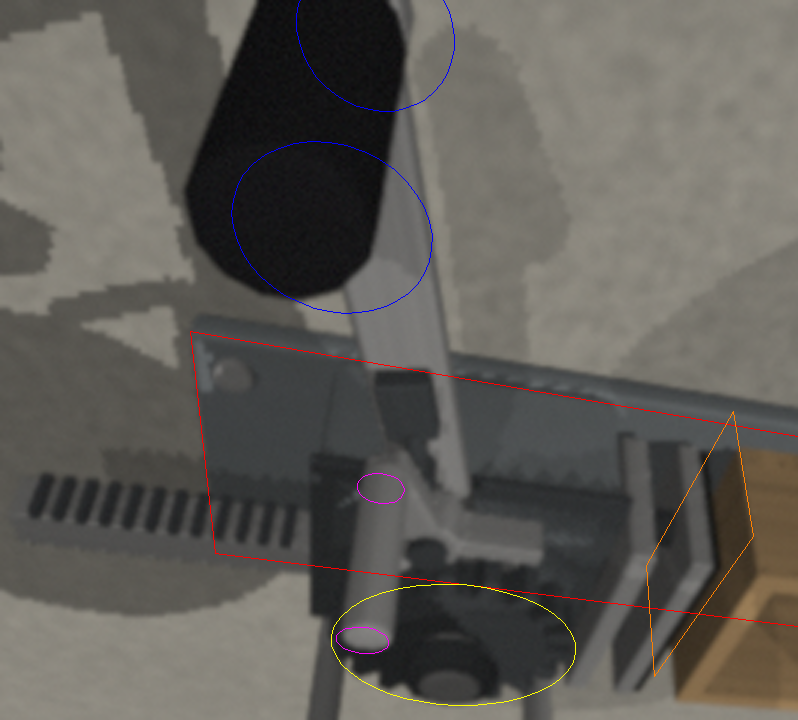

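View pics/sc9c.png

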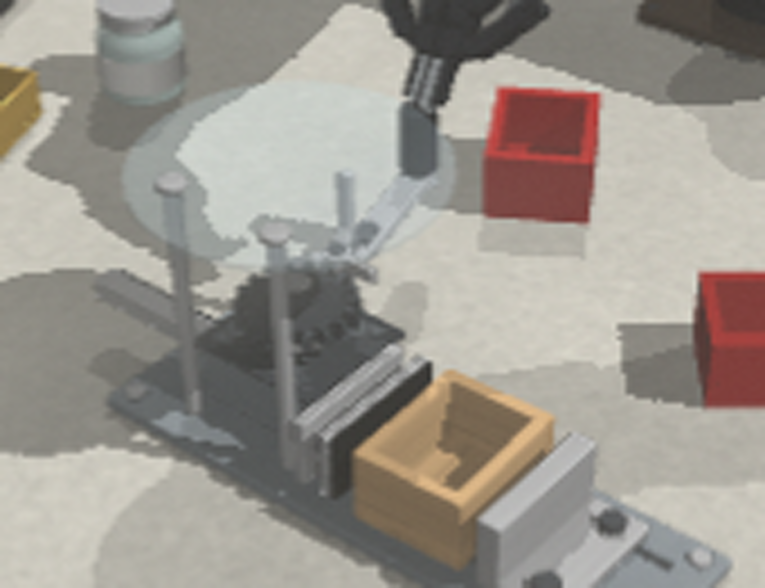

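The pin now stands on the -y side (its top at wrist crop (365,638), matching the -12 mm prediction), so the pawl is thrown. The handle moved slightly. Next, measure the knob and go above it with the tool upright.

```bash
cat >> h.py <<'E'
def vertgoal(p,th,zg,r=.19):
    a=p[2]+th; u=np.array([np.cos(a),np.sin(a),0]); z=np.array([0,0,-1.]); x=np.cross(u,z)
    k=T(p,hp(th,r,0))[0]; k[2]=zg+ctrl.tcp_to_grasp
    return k,R.from_matrix(np.c_[x,u,z])
def state_th(p,s=None):
    s=s or readout.get_state(); d=s["eef_pos"][:2]-p[:2]; a=np.arctan2(-d[1],-d[0])-p[2]
    return a, np.hypot(*d)
E
python3 - <<'E'
from h import *
p=np.load("p.npy"); st=readout.get_state()
uv=np.array([140+283/3,215/3]); ths=np.linspace(.2,.35,151)
e=[wproj(T(p,hp(t,.19,.138)),st)[0]-uv-p[7:9]*0.5 for t in ths]; i=np.argmin([abs(x[0]) for x in e]); print("wrist th",ths[i],e[i])
e=[proj("scene",T(p,hp(t,.19,.08)))[0] for t in (.225,.25,.275,.3)];print([((x-[230,160])*[4.5,4.2]).round(0).tolist() for x in e])
g=vertgoal(p,.265,.205); print(g[0]); rows(*g,5)
E
```

```text
wrist th 0.259 [-0.15542407  9.51937661]
[[430.0, 170.0], [424.0, 169.0], [418.0, 167.0], [412.0, 166.0]]
[ 0.48300247 -0.06161216  0.3597    ]
-7 11 -1 0.138 0.003 -0.008; -7 11 -2 0.138 0.003 -0.008; -7 10 -4 0.138 0.003 -0.008; -8 10 -5 0.138 0.003 -0.008; -8 9 -6 0.138 0.003 -0.008 | |d| 13.1 ang 7.92
```

```bash
python3 -m crank '-7 11 -1 0.138 0.003 -0.008; -7 11 -2 0.138 0.003 -0.008; -7 10 -4 0.138 0.003 -0.008; -8 10 -5 0.138 0.003 -0.008; -8 9 -6 0.138 0.003 -0.008' -0.1
python3 -m crank '0 0 0 0 0 0; 0 0 0 0 0 0'
python3 - <<'E'
from h import *
p=np.load("p.npy"); st=readout.get_state(); print(st["qpos"].round(2))
im=optics.read_camera("wrist"); cv2.imwrite("pics/w10.png",im[:,:,::-1])
p[3]=.26
overlay("pics/w10.png",st,p,"pics/w10o.png",crop=(220,80,266,200),f=3,off=-.0117)
g=vertgoal(p,.26,.205); rows(*g,1)
E
```

```text
time: 9.2
eef_pos: [0.4842, -0.0615, 0.3599]
tcp_rot: [0.646, 0.764, -0.001, -0.003]
contact_force: [0.2, 0.3, -0.2]
opening: 0.452
time: 9.45
eef_pos: [0.4835, -0.0612, 0.3598]
tcp_rot: [0.646, 0.763, 0.001, -0.001]
contact_force: [0.8, 0.0, -0.9]
opening: 0.446
[-0.33 -0.09  2.07  0.    1.16 -2.07]
1 -0 0 -0.000 -0.003 0.004 | |d| 0.7 ang 0.3
```

View pics/w10.png

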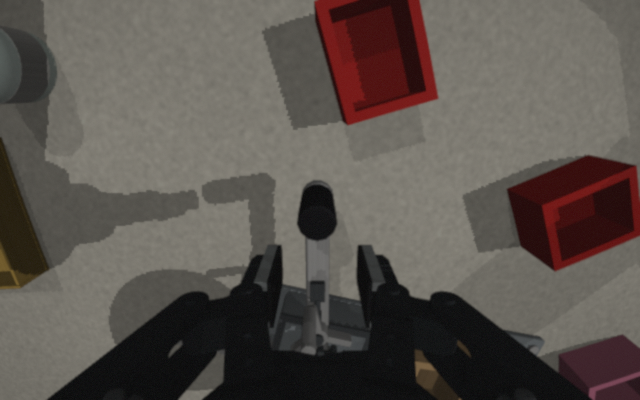

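View pics/w10o.png

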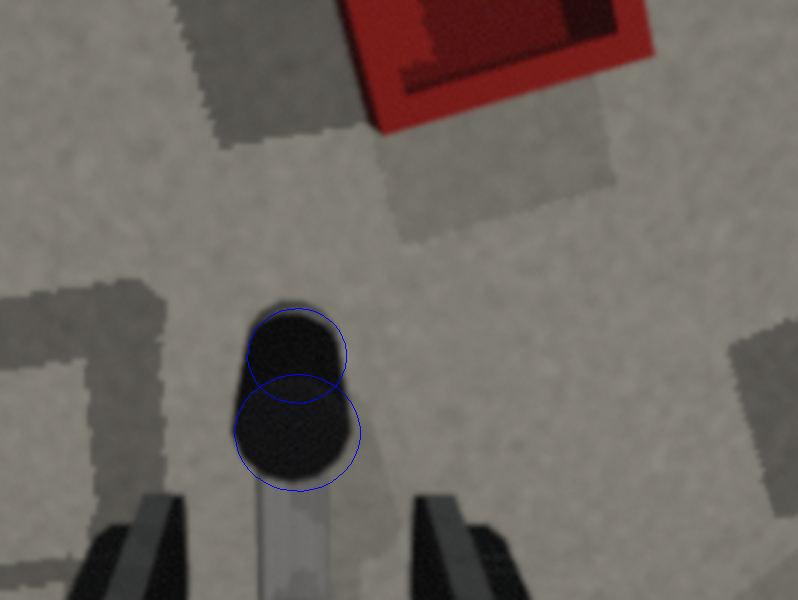

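```bash
python3 -m crank '-1 -1 30 0 0 0; 0 0 30 0 0 0; 0 0 30 0 0 0; 0 0 3 0 0 0; 0 0 0 0 0 0' -0.15
python3 - <<'E'
from h import *
p=np.load("p.npy"); print(state_th(p))
im=optics.read_camera("wrist"); cv2.imwrite("pics/w11.png",cv2.resize(im[130:,140:500,::-1],None,fx=2,fy=2))
im=optics.read_camera("scene"); cv2.imwrite("pics/sc11.png",cv2.resize(im[130:260,260:400,::-1],None,fx=4.5,fy=4.5,interpolation=cv2.INTER_CUBIC))
E
```

```text
time: 10.12
eef_pos: [0.483, -0.0625, 0.2688]
tcp_rot: [0.646, 0.763, 0.001, -0.0]
contact_force: [0.7, -0.4, 0.4]
opening: 0.428
(np.float64(0.26964397824549635), np.float64(0.19019794482092406))
```

View pics/w11.png

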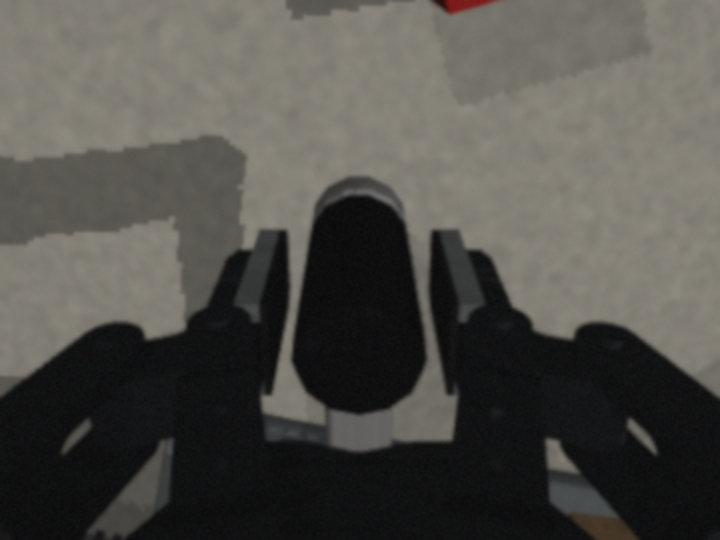

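View pics/sc11.png

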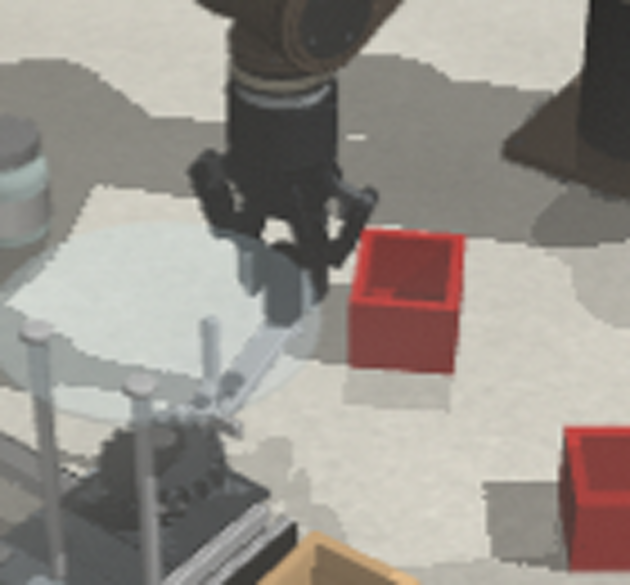

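```bash
python3 - <<'E'
from h import *
p=np.load("p.npy"); st=np.load("w3.npz")
for n,uv,z in(("jawtop",(366,186),.071),("boxL",(380,189),.072),("boxR",(444.3,195),.072),("stop",(455,198.3),.072)):
    g=lambda q:wproj(T(p,[[q[0],q[1],z]]),st)[0]-uv-p[7:9]
    print(n,least_squares(g,[-.05,.1]).x.round(4))
E
python3 -m crank '32 3 0 0 0 0.17; 32 3 0 0 0 0.17; 32 3 0 0 0 0.17; 32 3 0 0 0 0.17; 32 3 0 0 0 0.17' -0.2
cat > q2.py <<'E'
from h import *
p=np.load("p.npy"); s=readout.get_state(); r=R.from_quat(s["tcp_rot"]).inv()
th,rr=state_th(p,s); m=r.as_matrix().T
yaw=np.arctan2(m[1,1],m[0,1])-p[2]
print("t",s["time"],"th",round(th,3),"r",round(rr*1e3,1),"toolyaw",round(yaw,3),"tilt",np.round(m[2,:2],3),"zg",round(s["eef_pos"][2]-ctrl.tcp_to_grasp,4),"Ftool",r.apply(s["contact_force"]).round(2))
E
python3 q2.py
```

```text
jawtop [-0.0223  0.0903]
boxL [-0.0215  0.107 ]
boxR [-0.0263  0.1851]
stop [-0.0226  0.2017]
time: 10.85
eef_pos: [0.5247, 0.089, 0.27]
tcp_rot: [0.904, 0.427, 0.001, 0.0]
contact_force: [0.1, -0.7, 0.5]
opening: 0.404
t 10.85 th -0.587 r 188.1 toolyaw -0.591 tilt [0.002 0.001] zg 0.1153 Ftool [-0.45  0.47 -0.5 ]
```

```bash
python3 -m crank '-32 3 0 0 0 -0.17; -32 3 0 0 0 -0.17; -32 3 0 0 0 -0.17' ; python3 q2.py;  python3 -m crank '-32 3 0 0 0 -0.17; -32 3 0 0 0 -0.17'; python3 q2.py
python3 - <<'E'
from h import *
im=optics.read_camera("scene"); cv2.imwrite("pics/sc12.png",cv2.resize(im[160:300,230:400,::-1],None,fx=4.5,fy=4.2,interpolation=cv2.INTER_CUBIC))
E
```

```text
time: 11.22
eef_pos: [0.4854, 0.0008, 0.2702]
tcp_rot: [0.764, 0.645, 0.003, 0.0]
contact_force: [3.3, 2.5, 0.1]
opening: 0.4
t 11.225 th -0.067 r 187.5 toolyaw -0.07 tilt [0.004 0.004] zg 0.1155 Ftool [ 3.03  2.85 -0.03]
time: 11.48
eef_pos: [0.4856, -0.0637, 0.2699]
tcp_rot: [0.644, 0.765, 0.002, 0.0]
contact_force: [2.3, 2.9, -1.1]
opening: 0.402
t 11.475 th 0.278 r 187.8 toolyaw 0.269 tilt [0.003 0.003] zg 0.1152 Ftool [2.47 2.74 1.07]
```

View pics/sc12.png

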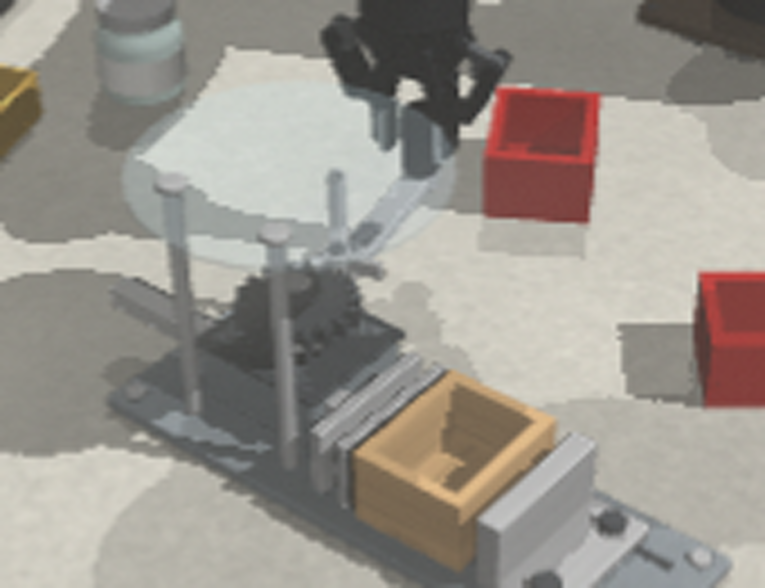

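```bash
python3 -m crank '-32 3 0 0 0 -0.17; -20 1 0 0 0 -0.105'; python3 q2.py
python3 -m crank '0 0 0 0 0 0'>/dev/null; python3 q2.py
python3 -m crank '32 3 0 0 0 0.17; 32 3 0 0 0 0.17; 32 3 0 0 0 0.17; 32 3 0 0 0 0.17; 32 3 0 0 0 0.17'; python3 q2.py
python3 - <<'E'
from h import *
im=optics.read_camera("scene"); cv2.imwrite("pics/sc13.png",cv2.resize(im[160:300,230:400,::-1],None,fx=4.5,fy=4.2,interpolation=cv2.INTER_CUBIC))
E
```

```text
time: 11.78
eef_pos: [0.5018, -0.1132, 0.2696]
tcp_rot: [0.535, 0.845, 0.002, -0.0]
contact_force: [0.2, 3.7, 1.7]
opening: 0.4
t 11.775 th 0.556 r 188.0 toolyaw 0.539 tilt [0.002 0.003] zg 0.1149 Ftool [ 3.25  1.76 -1.68]
t 11.9 th 0.558 r 188.0 toolyaw 0.535 tilt [-0.     0.002] zg 0.1147 Ftool [ 0.91  0.05 -0.51]
time: 12.52
eef_pos: [0.4994, 0.045, 0.2689]
tcp_rot: [0.838, 0.546, 0.0, -0.0]
contact_force: [1.0, -1.6, -0.6]
opening: 0.398
t 12.525 th -0.316 r 186.7 toolyaw -0.319 tilt [0.001 0.   ] zg 0.1142 Ftool [-1.05  1.55  0.64]
```

View pics/sc13.png

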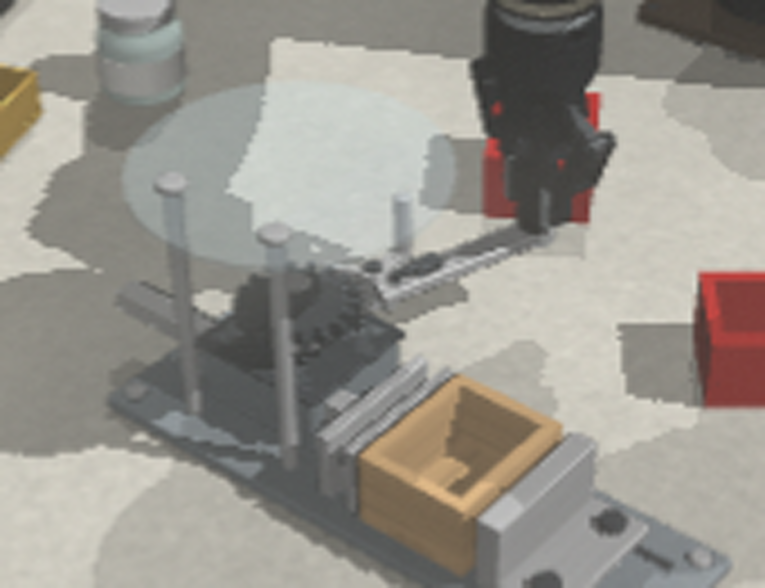

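```bash
python3 -m crank '32 2 0 0 0 0.17; 15 0 0 0 0 0.08; 0 -2 0 0 0 0'; python3 q2.py
for i in 1; do python3 -m crank '-23 1 0 0 0 -0.12; -23 1 0 0 0 -0.12; -23 1 0 0 0 -0.12' >/dev/null; python3 q2.py; done
python3 -m crank '-19 1 0 0 0 -0.1' >/dev/null; python3 q2.py
python3 -m crank '-19 1 0 0 0 -0.1' >/dev/null; python3 q2.py
```

```text
time: 12.95
eef_pos: [0.5212, 0.0866, 0.269]
tcp_rot: [0.897, 0.441, 0.001, -0.0]
contact_force: [-0.3, 0.3, -0.7]
opening: 0.401
t 12.95 th -0.566 r 189.3 toolyaw -0.559 tilt [ 0.002 -0.   ] zg 0.1143 Ftool [ 0.1  -0.42  0.74]
t 13.325 th -0.194 r 190.3 toolyaw -0.197 tilt [0.004 0.002] zg 0.1145 Ftool [3.36 2.35 0.19]
t 13.45 th -0.093 r 190.5 toolyaw -0.098 tilt [0.003 0.002] zg 0.1144 Ftool [ 1.98  2.73 -0.37]
t 13.575 th 0.006 r 190.6 toolyaw 0.002 tilt [0.004 0.002] zg 0.1144 Ftool [ 4.09  2.09 -1.34]
```

```bash
for i in 1 ; do python3 -m crank '-10 0 0 0 0 -0.05' >/dev/null; python3 q2.py; done
python3 -m crank '-9 0 0 0 0 -0.05' >/dev/null; python3 q2.py
python3 -m crank '-10 0 0 0 0 -0.05' >/dev/null; python3 q2.py
python3 - <<'E'
from h import *
im=optics.read_camera("scene"); cv2.imwrite("pics/sc14.png",cv2.resize(im[230:310,290:390,::-1],None,fx=7,fy=7,interpolation=cv2.INTER_CUBIC))
E
```

```text
t 13.7 th 0.059 r 190.8 toolyaw 0.05 tilt [0.004 0.002] zg 0.1144 Ftool [ 4.84  1.51 -1.39]
t 13.825 th 0.104 r 190.9 toolyaw 0.099 tilt [0.004 0.003] zg 0.1144 Ftool [ 5.15  2.4  -0.16]
t 13.95 th 0.155 r 191.1 toolyaw 0.15 tilt [0.004 0.004] zg 0.1144 Ftool [ 5.88  4.22 -1.49]
```

View pics/sc14.png

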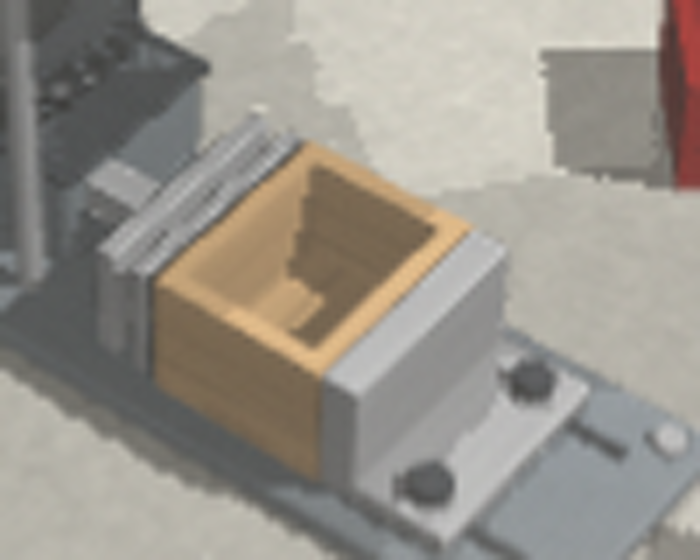

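```bash
python3 -m crank '-8 -1 0 0 0 -0.04' >/dev/null; python3 q2.py
python3 -m crank '0 0 0 0 0 0' >/dev/null; python3 q2.py
```

```text
t 14.125 th 0.195 r 192.2 toolyaw 0.189 tilt [0.004 0.004] zg 0.1142 Ftool [ 5.71  4.49 -1.25]
t 14.25 th 0.197 r 192.3 toolyaw 0.187 tilt [0.003 0.002] zg 0.1141 Ftool [ 3.46  1.19 -1.5 ]
```

```bash
python3 -m crank '-8 1 0 0 0 -0.04' >/dev/null; python3 q2.py
python3 -m crank '-8 1 0 0 0 -0.04' >/dev/null; python3 q2.py
python3 -m crank '0 0 0 0 0 0' >/dev/null; python3 q2.py
```

```text
t 14.375 th 0.234 r 191.8 toolyaw 0.23 tilt [ 0.005 -0.001] zg 0.114 Ftool [ 6.91 -0.49 -4.63]
t 14.5 th 0.276 r 191.3 toolyaw 0.27 tilt [ 0.006 -0.003] zg 0.1137 Ftool [ 6.85 -1.85 -4.3 ]
t 14.625 th 0.278 r 191.4 toolyaw 0.269 tilt [ 0.005 -0.003] zg 0.1135 Ftool [ 5.58 -1.18 -4.4 ]
```

Pinched: push rose from ~2.7 N to ~6.9 N while moving (+4 N). Now letting go by opening the fingers.

```bash
python3 -m crank '2 0 0 0 0 0; 0 0 0 0 0 0; 0 0 0 0 0 0; 0 0 0 0 0 0' 0.6;  python3 q2.py
python3 - <<'E'
from h import *
im=optics.read_camera("wrist"); cv2.imwrite("pics/w15.png",cv2.resize(im[130:,140:500,::-1],None,fx=2,fy=2))
im=optics.read_camera("scene"); cv2.imwrite("pics/sc15.png",cv2.resize(im[160:310,230:400,::-1],None,fx=4.5,fy=4,interpolation=cv2.INTER_CUBIC))
E
```

```text
time: 15.12
eef_pos: [0.4823, -0.0628, 0.2679]
tcp_rot: [0.644, 0.765, 0.0, -0.001]
contact_force: [-1.4, 0.8, 0.2]
opening: 0.799
t 15.125 th 0.271 r 190.9 toolyaw 0.269 tilt [ 0.002 -0.001] zg 0.1132 Ftool [ 1.01 -1.27 -0.22]
```

View pics/w15.png

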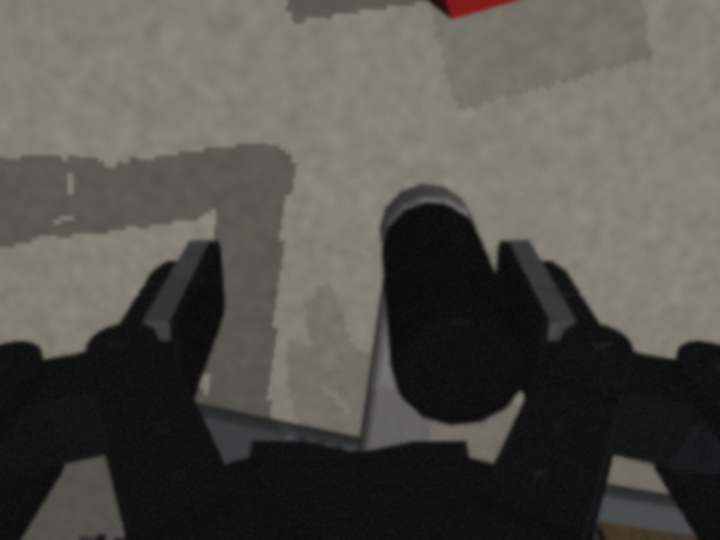

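View pics/sc15.png

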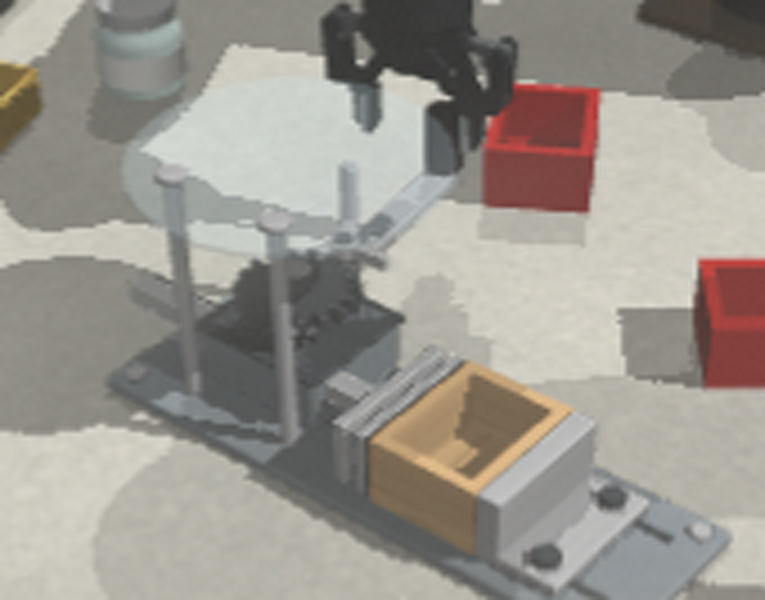

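The knob swung back with the load and rests close to the right-hand finger (crop (455,300)); re-centre the open fingers on it.

```bash
python3 -m crank '10 0 0 0 0 0; 8 0 0 0 0 0; 0 0 0 0 0 0; 0 0 0 0 0 0' 1;  python3 q2.py
python3 - <<'E'
from h import *
im=optics.read_camera("wrist"); cv2.imwrite("pics/w16.png",cv2.resize(im[130:,140:500,::-1],None,fx=2,fy=2))
E
```

```text
time: 15.72
eef_pos: [0.4797, -0.045, 0.2685]
tcp_rot: [0.644, 0.765, 0.001, -0.0]
contact_force: [-0.0, 0.1, 0.2]
opening: 0.998
t 15.725 th 0.176 r 191.3 toolyaw 0.269 tilt [0.001 0.001] zg 0.1138 Ftool [ 0.07  0.   -0.16]
```

View pics/w16.png

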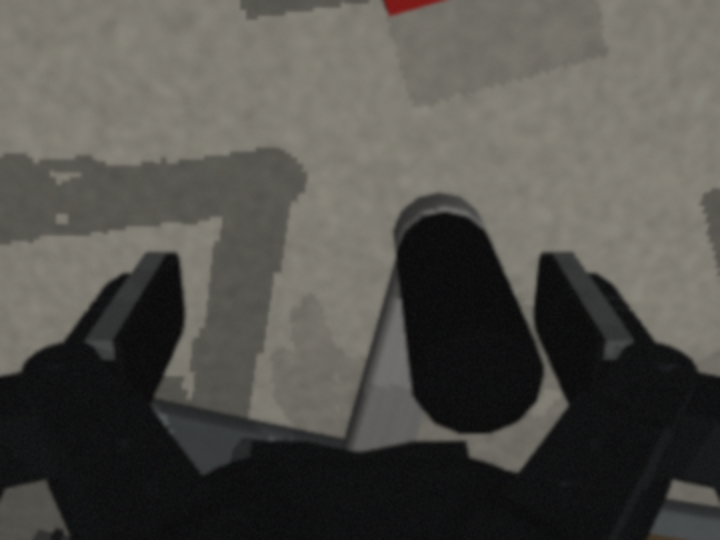

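```bash
python3 -m crank '11 0 0 0 0 0; 0 0 0 0 0 0';  python3 q2.py
python3 - <<'E'
from h import *
im=optics.read_camera("wrist"); cv2.imwrite("pics/w17.png",cv2.resize(im[130:,140:500,::-1],None,fx=2,fy=2))
E
```

```text
time: 16.02
eef_pos: [0.4774, -0.0336, 0.2681]
tcp_rot: [0.644, 0.765, 0.001, -0.001]
contact_force: [0.6, 0.6, -0.2]
opening: 1.008
t 16.025 th 0.117 r 193.0 toolyaw 0.27 tilt [ 0.002 -0.   ] zg 0.1134 Ftool [0.5  0.7  0.16]
```

View pics/w17.png

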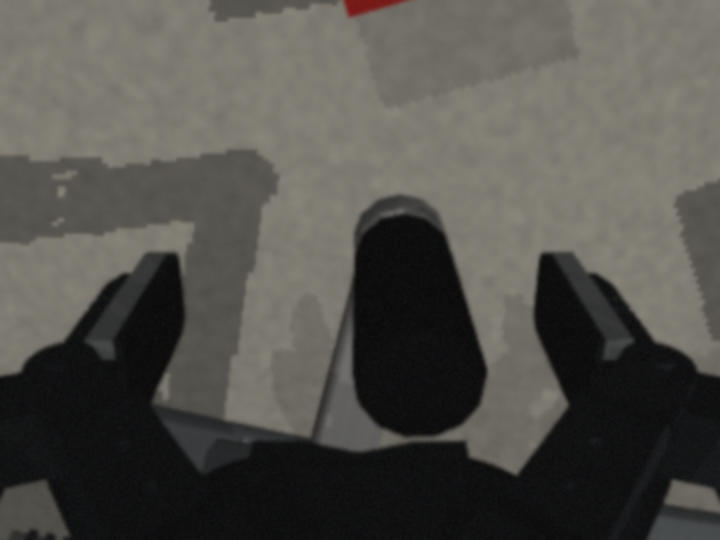

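```bash
python3 -m crank '3 0 -25 0 0 0; 0 0 -40 0 0 0; 0 0 -40 0 0 0; 0 -20 -30 0 0 0; 0 0 0 0 0 0';  python3 q2.py
python3 - <<'E'
from h import *
p=np.load("p.npy"); st=readout.get_state()
im=optics.read_camera("wrist"); cv2.imwrite("pics/w18.png",im[:,:,::-1])
im=optics.read_camera("scene"); cv2.imwrite("pics/sc18f.png",im[:,:,::-1]);cv2.imwrite("pics/sc18.png",cv2.resize(im[160:310,230:400,::-1],None,fx=4.5,fy=4,interpolation=cv2.INTER_CUBIC))
im=optics.read_camera("side"); cv2.imwrite("pics/s18.png",cv2.resize(im[110:250,280:460,::-1],None,fx=4.2,fy=4.2,interpolation=cv2.INTER_CUBIC))
a=cv2.imread("pics/scene0.png").astype(int);b=cv2.imread("pics/sc18f.png")
for n,uv in(("tab",(0,0)),):
    pass
E
```

```text
time: 16.7
eef_pos: [0.4574, -0.0351, 0.4063]
tcp_rot: [0.644, 0.765, 0.002, 0.002]
contact_force: [-0.4, -0.0, 0.1]
opening: 0.997
t 16.7 th 0.122 r 213.0 toolyaw 0.269 tilt [-0.001  0.006] zg 0.2516 Ftool [ 0.04 -0.36 -0.14]
```

View pics/w18.png

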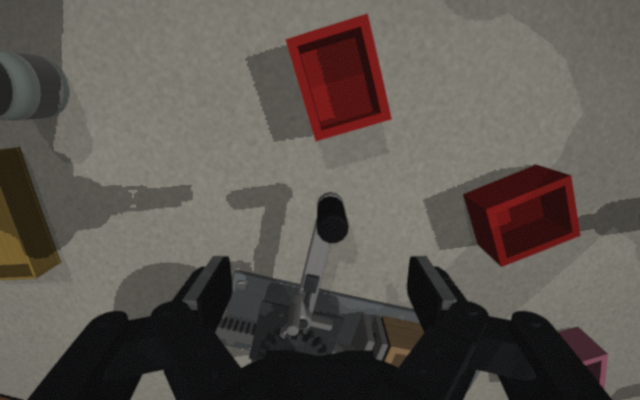

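View pics/sc18.png

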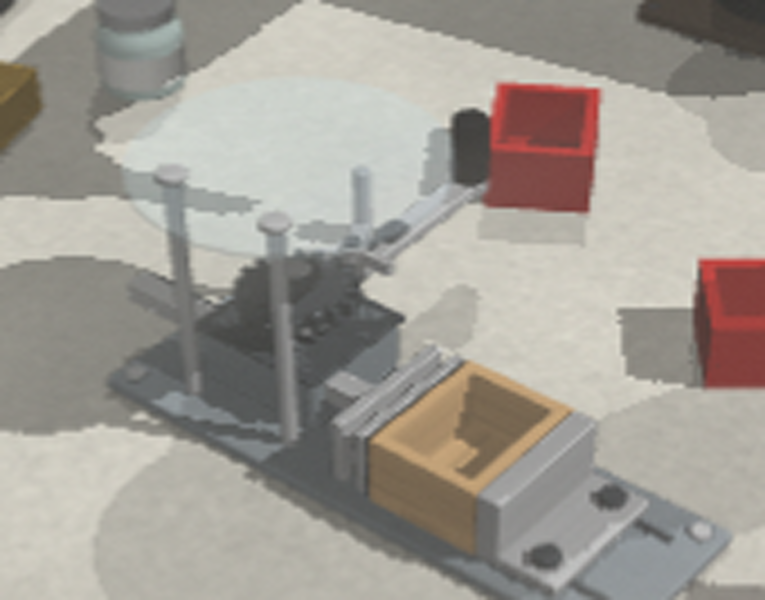

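View pics/s18.png

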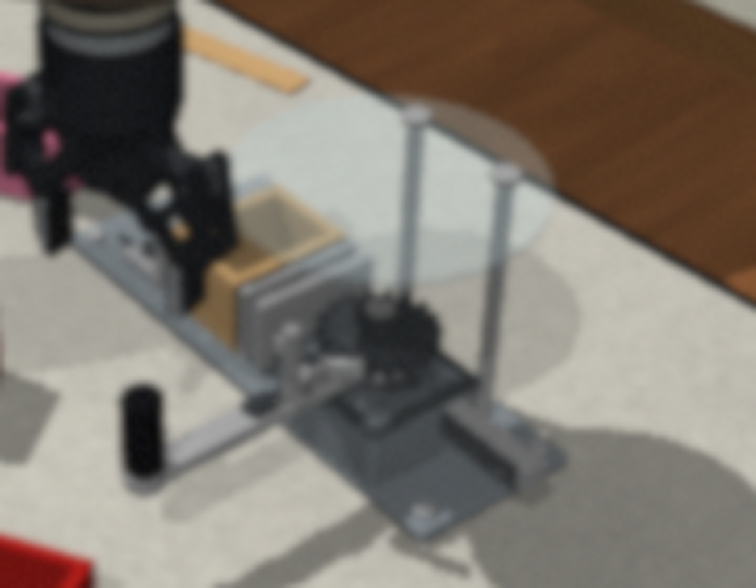

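View pics/sc18f.png

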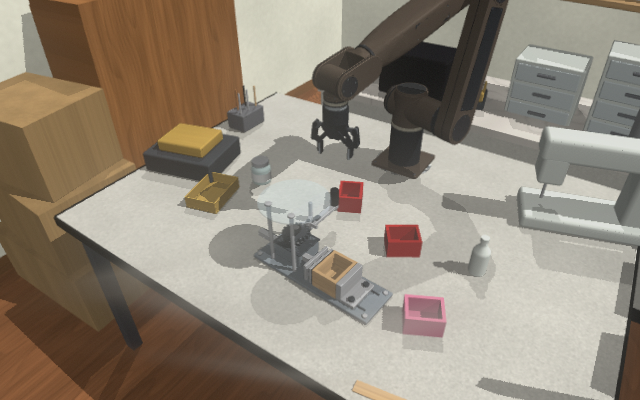

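```bash
python3 -c "
from plant import readout,ctrl
print(readout.get_state()['contact_force'].round(2)); print(ctrl.sign_off())"
```

```text
[-0.98  0.07 -0.08]
the job is handed in; nothing more can be done
None
```

The pawl is thrown to tighten, the wooden box is pinched between the jaw pad and the stop, and I've let go and handed the job in at about 17 s. No verdict came back.

**Pawl:** The first push met the outer side of the tab pin at about 6 N and did not turn it. I backed off, went deeper under the guard and pushed again. The wrist picture afterwards showed the tab about 12 mm to the clamp's -y side. The handle crept about 0.04 rad during this.

**Pumping:** I straddled the knob with part-open fingers. It took one full stroke and part of a second. The push while moving rose from about 2.7 N with the jaw free to about 6.9 N, roughly 4 N more. I stopped there. Single force readings scatter by about 1 N, so that figure is approximate.

**Letting go:** The handle swung back about 0.2 rad, to roughly 0.07 rad. By my estimate that leaves about 20 N on the box. I worked this out from the handle angle and did not measure it.

**Last checks:** In the last pictures the box sits against both pad and stop, and the tin, jar, glue and red and pink boxes look unmoved. The gripper is clear above the knob, with a wrist force of about 1 N, which is noise.

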